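# Change the cartridge in the spring clips

## Robot

A 6-joint arm with a two-finger parallel gripper is mounted at the origin on a cart in front of the work surface, level with it; the furniture and walls round the work are solid. World frame = base frame: x ahead of the robot, y to its left, z up, the work surface at z = 0. Lengths are in m, angles in rad, forces in N, time in s.
With the tool pointing down it reaches from about 0.35 to 0.925 m from the base axis. Payload 6.4 kg.
Tool frame: the origin (TCP) lies midway between the tips of the shut fingers; the grasp point (between the pads) lies 19 mm behind it; x points along the fingers, y is the direction in which the jaws open and shut, and the axes are right-handed (so a half turn about x gives the same grasp; the last joint's range is limited). The gripper opens to 85 mm and grips with 20 to 120 N. Pads are 22 mm wide; open, the fingers measure 114 mm over their backs; the gripper's body (76 mm by 85 mm) begins 54 mm behind the grasp point. The pads swing forward as they close: fully open they stand 13 mm farther back than shut.
Start: joints at [-1.356, 0.245, 1.558, -0, 1.339, -0.174], TCP at [0.246, -0.601, 0.231] pointing down, gripper open.
Joint ranges: [-3.13, 3.13], [-1.02, 2.26], [0.13, 2.54], [-0.95, 4.09], [0.21, 2.88], [-2.74, 2.74]. Speed limits (rad/s): [2.57, 2.57, 3.14, 3.14, 3.14, 3.14].

## Interface

Orientations are given as a unit quaternion [w, x, y, z].
In Python, from plant import manip gives the robot as it stands. The module is installed in compiled form; this text tells all that it offers.
- The arm moves only by the tool drive_tool, never from a script. Its argument "moves" is a list that holds one entry, the list of rows, each a list of 6 numbers: the shift along the tool's x, y, z in cm, then the turn, a rotation vector about the tool's x, y, z in rad. A call has 1 to 10 rows; each row shifts and turns the commanded pose from where the row before left it, along the tool's axes as they then stand; what a row does not reach is not made up. A row lasts 1/12 s, in which the tool goes at most 41.7 mm and 7.16 degrees, less where a joint would pass 70% of its speed; a pose out of reach is approached as far as the arm can. A call with a gripper value outside its range is refused whole. "grip" is the finger opening in cm, from 0 to 8.54, set as the call begins (left out, the last holds). The fingers move at their own pace and stop on an object; the grip force is fixed at half the most. Time passes only in rows, so rows that do not move let the fingers close. It gives the time, the measured TCP pose, the force and the opening at its end, in the units of the state.
- manip.sense(): the state, without advancing time (a new reading comes with each control period).
- manip.capture(name): name is "side" or "top" or "wrist"; returns a dict with "img" (480x640x3 uint8, blue, green, red), "intrinsics" (3x3 intrinsics, pixels), "k1" (the pictures are not rectified: a ray, as slopes to the right and down, at radius r is drawn at 1 + k1 r^2 times it, then the intrinsics apply), "extrinsics" (4x4, takes a point from world to camera coordinates). Camera axes: x right, y up, looking along -z (the intrinsics and any distortion apply to the point x, -y, -z); pixel columns grow to the right and rows downward; lengths in m; the calibration is good to about 2 mm. A picture is of the moment at which its call begins. There is no depth.
- manip.job_done(): hands the job in, once; it reports no verdict.
The state is a dict: "clock": time; "joint_positions": joint angles; "qvel": joint speeds; "joint_torque": joint torques, N m; "position": TCP position; "tool_rot": TCP orientation; "contact_force": force on the tool from outside, world axes, zero at the start; "torque": the same for the moment, N m; "opening": finger opening in m.
Only numpy, scipy, OpenCV 4.12 (cv2) and the standard library are available. Lean on these libraries where they do the work, as an engineer would, in place of code of your own. Each camera call takes 0.05 s, during which the arm holds its last target.

## Task

Change the cartridge in the sloping holder: pull the spent brown one out of its two spring clips and lay it in the empty blue tray (do not drop it in from a height), then snap the fresh white one with the blue ends sideways into both clips, fully home. Only then swing the holder's red lever all the way over, up the slope. Leave the yellow-ended cartridge, the bottle, the petri dish and the timer where they are.

Things in the scene. Friction and masses are not known exactly. Their poses are not given: they have to be found in the camera images.
- console: the holder: a white wedge-shaped console, 165 mm deep, 250 mm wide, fixed to the worktop. Its face rises from 30 mm high in front to 128 mm at the back at 35 degrees from level and looks up and towards the robot. Origin: on the worktop, under the console; x points to its back (up the slope), y to its left, z up
- spent_centre (a point): spent cartridge, at first in the clips: brown tube of 24 mm diameter, round part 108 mm long between grey hexagonal ends 30 mm across flats, 18 mm long; 144 mm overall, about 0.12 kg. Lying, it rests on a flat of its ends, axis 15 mm above the surface, and does not roll. Point: middle of the tube; y along the tube
- fresh_centre (a point): fresh cartridge, lying on the worktop: white tube of 24 mm diameter with a blue band, round part 108 mm long between blue hexagonal ends 30 mm across flats, 18 mm long; 144 mm overall, about 0.12 kg. Lying, it rests on a flat of its ends, axis 15 mm above the surface, and does not roll. Point: middle of the tube; y along the tube
- other_centre (a point): a cartridge of another type that must stay: like the fresh one but with yellow ends and a yellow band. Point: the middle of its tube; y along the tube
- clip_seat (a point): middle of a fully seated tube: midway between the two clips, 36 mm out from the sloping face. Axes: x up the slope, y along the seated tube, z straight out of the face (35 degrees from vertical, leaning to the console's front)
- holder: the clip plate on the sloping face, origin on the face under the clips' middle, axes as clip_seat. Two steel C clips, centred 38 mm to either side along y, 12 mm wide (64 mm of tube is free between them), with sprung jaws that reach 18 mm beyond the tube's axis along z and flare to a 34 mm mouth. A tube pushed in or pulled out along z (5 to 15 N) spreads them. The hexagonal ends stay outside the clips
- lever (a joint): the red-balled toggle lever on the face: 0 = leaning down the slope (it starts between 0 and 0.12), 1.0 = all the way over, leaning up the slope; in rad; it stays where it is left and takes about 1 N to move
- lever_tip (a point): centre of the lever's red ball, 26 mm in diameter, on a rod 60 mm from its pivot. The pivot is 22 mm out from the face, 118 mm from the clips' middle towards -y, level with it along the slope. In its end positions the lever leans 0.5 rad either side of the face's normal: the ball goes 58 mm up the slope and is 75 mm out from the face at both ends
- tray: blue plastic tray, fixed, 310 x 272 mm outside, 72 mm high with sloping walls; flat floor 240 mm along its x and 202 mm along its y, 3 mm above the worktop. Origin: centre of the underside, z up
- buffer_bottle: white reagent bottle with blue cap, 43 mm diameter, 96 mm high; must stay. Origin: centre of its underside
- petri: petri dish, 62 mm diameter, 15 mm high; must stay. Origin: centre of its underside
- timer: bench timer, 64 x 64 x 20 mm; must stay. Origin: centre of its underside
Not all that is in view belongs to the job. What is shaped like the part that bears fresh_centre but pink is not meant.

How it is judged:
On the way, in this order (a step that is already met when the one before it is completed fails the run):
1. the spent cartridge lies in the tray, let go and at rest (x of spent_centre in the frame of tray between -0.12 and 0.12 m and y of spent_centre in the frame of tray between -0.1 and 0.1 m and z of spent_centre in the frame of tray below 0.04 m and contact force between the fingers and spent below 0.05 N and linear speed of spent below 0.03 m/s), for 0.2 s.
2. the fresh cartridge is snapped home in both clips and let go (x of fresh_centre in the frame of clip_seat between -0.004 and 0.004 m and z of fresh_centre in the frame of clip_seat between -0.004 and 0.004 m and y of fresh_centre in the frame of clip_seat between -0.013 and 0.013 m and angle between the y axis of fresh_centre and the y axis of clip_seat, either way round below 0.08 rad and contact force between the fingers and fresh below 0.05 N), for 0.2 s.
3. the lever is over (value of joint lever above 0.85 rad), for 0.1 s.
At the end, for the whole second after the job is handed in: fresh tube at the seat within 4 mm up the slope and out from the face, 13 mm along the tube, 0.08 rad; spent cartridge inside the tray, its middle less than 40 mm above the tray's underside; lever beyond 0.85 rad; both cartridges let go and at rest (all of step 1 and all of step 2 and linear speed of fresh below 0.03 m/s and value of joint lever above 0.85 rad); the robot touches nothing.
It fails at once if the spent cartridge is let go in the air (more than 90 mm above the worktop, away from the clips) (contact force between the fingers and spent below 0.05 N and height (world z) of spent_centre above 0.09 m and distance between spent_centre and clip_seat above 0.08 m).
It fails at once if the yellow-ended cartridge is moved more than 40 mm (distance of other_centre from where it was at the start of the episode above 0.04 m).
It fails at once if a bystander is moved more than 40 mm or the bottle is tipped (distance of any of buffer_bottle, petri, timer from where it was at the start of the episode above 0.04 m or angle between buffer_bottle's own z axis and vertical above 0.5 rad).
It also fails if it takes over 64 s, if anything falls off the work surface, if the arm or the gripper's body presses on something with over 40 N, if the wrist force passes 120 N, or if a joint passes its speed limit or range.

## Working session

There is one attempt and no reset: what is moved stays moved. The work goes in short steps, Python scripts to look and compute and a tool call to move; the robot and the scene stay as the last step left them, time stands still between calls to the robot, and variables do not carry over. Pictures are saved under pics/ and viewed, and the job is handed in when it is done.

Besides the shell and the picture viewer there is one more tool, called after ">>>" by a JSON object that holds its "api" and its "payload". drive_tool: Moves the arm, as the interface text tells. Its arguments: {"type":"object","properties":{"moves":{"type":"array","items":{"type":"array","items":{"type":"array","items":{"type":"number"}}}},"grip":{"type":"number"}},"required":["moves"]}

```bash
mkdir -p pics
cat > h.py <<'E'
import numpy as np,cv2,pickle
from plant import manip
from scipy.spatial.transform import Rotation as R
def cap(n,tag):
    c=manip.capture(n); cv2.imwrite(f'pics/{tag}.png',c['img']); pickle.dump(c,open(f'pics/{tag}.pkl','wb')); return c
def load(tag): return pickle.load(open(f'pics/{tag}.pkl','rb'))
def ray(c,uv):
    K=np.array(c['intrinsics'],float);k=float(c['k1'])
    s=cv2.undistortPoints(np.array([[uv]],float),K,np.array([k,0,0,0,0.]))[0,0]
    E=np.array(c['extrinsics']);Rm=E[:3,:3];o=-Rm.T@E[:3,3]
    d=Rm.T@np.array([s[0],-s[1],-1]);return o,d/np.linalg.norm(d)
def onz(c,uv,z):
    o,d=ray(c,uv);return o+d*(z-o[2])/d[2]
def tri(c1,u1,c2,u2):
    o1,d1=ray(c1,u1);o2,d2=ray(c2,u2)
    t=np.linalg.lstsq(np.c_[d1,-d2],o2-o1,rcond=None)[0]
    a=o1+t[0]*d1;b=o2+t[1]*d2;return (a+b)/2,np.linalg.norm(a-b)
def proj(c,p):
    E=np.array(c['extrinsics']);q=E[:3,:3]@np.array(p)+E[:3,3];s=np.array([q[0],-q[1]])/-q[2]
    s=s*(1+c['k1']*(s@s));K=np.array(c['intrinsics']);return K[:2,:2]@s+K[:2,2]
def st():
    s=manip.sense();return s
def tool():
    s=manip.sense();q=s['tool_rot'];return np.array(s['position']),R.from_quat([q[1],q[2],q[3],q[0]]).as_matrix()
E
python3 - <<'E'
from h import *
for n in['side','top','wrist']:
    c=cap(n,n+'0');E=c['extrinsics'];print(n,-np.array(E)[:3,:3].T@np.array(E)[:3,3],c['k1'])
print(st());print(tool())
E
```

```text
side [ 0.30337782 -1.1803253   1.10068662] 0.02289311012278283
top [0.19890056 0.05482113 1.4142766 ] -0.009612379553886313
wrist [ 0.31288587 -0.57407538  0.37295736] 0.0005657205190760512
{'clock': 0.15, 'joint_positions': array([-1.35607618e+00,  2.45688043e-01,  1.55870280e+00, -3.09205248e-05,
        1.33869235e+00, -1.74098115e-01]), 'qvel': array([ 0.00028287, -0.00156228, -0.00355489, -0.00090687, -0.00243498,
       -0.00062062]), 'joint_torque': array([ 1.64947101e-03, -4.29987824e+01, -3.26549900e+01, -3.34282038e-05,
        3.52483301e-03,  7.18334832e-06]), 'position': array([ 0.24632184, -0.6010727 ,  0.23042823]), 'tool_rot': array([-0.13607949, -0.69376428, -0.13713282,  0.69380695]), 'contact_force': array([ 0.77736954, -0.4394775 , -1.06872534]), 'torque': array([-0.01504635, -0.03000559, -0.04460464]), 'opening': 0.08560786569217964}
(array([ 0.24632184, -0.6010727 ,  0.23042823]), array([[-3.46996630e-04,  3.79101499e-01, -9.25355031e-01],
       [ 1.44990390e-03, -9.25353923e-01, -3.79101589e-01],
       [-9.99998889e-01, -1.47322284e-03, -2.28566050e-04]]))
```

View pics/side0.png

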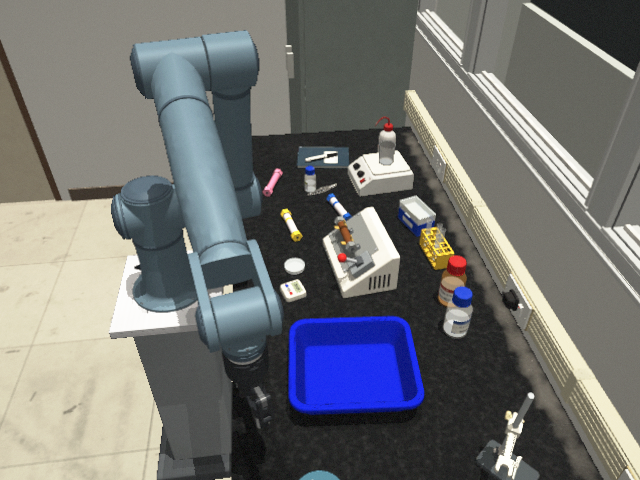

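View pics/top0.png

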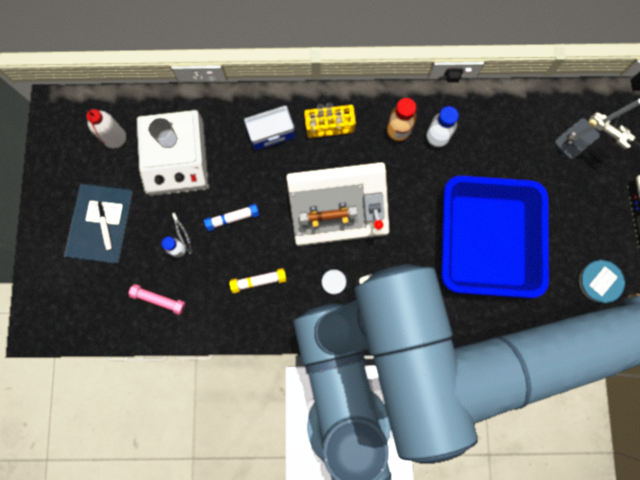

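View pics/wrist0.png

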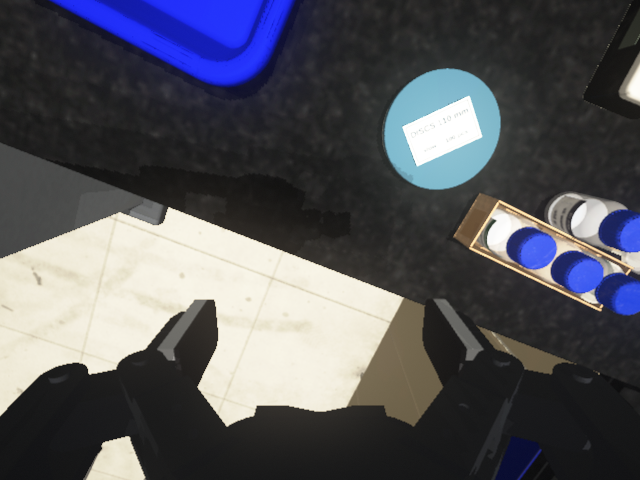

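Top view: the candidates are white/blue-ended at (232,216), white/yellow-ended at (258,280) and pink at (157,298). The first one fits "fresh" because it is white with blue ends. The spent brown tube is at (328,216) in the console, the lever ball at (378,224) and the tray at (496,236). I'll confirm with enlarged crops.

Run:
```python
from h import *
t=load('top0')['img'];s=load('side0')['img']
a=cv2.resize(t[150:300,190:400],(800,571),interpolation=cv2.INTER_CUBIC);cv2.imwrite('pics/ct.png',a)
a=cv2.resize(s[180:310,250:420],(785,600),interpolation=cv2.INTER_CUBIC);cv2.imwrite('pics/cs.png',a)
```

```text
(no output)
```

View pics/ct.png

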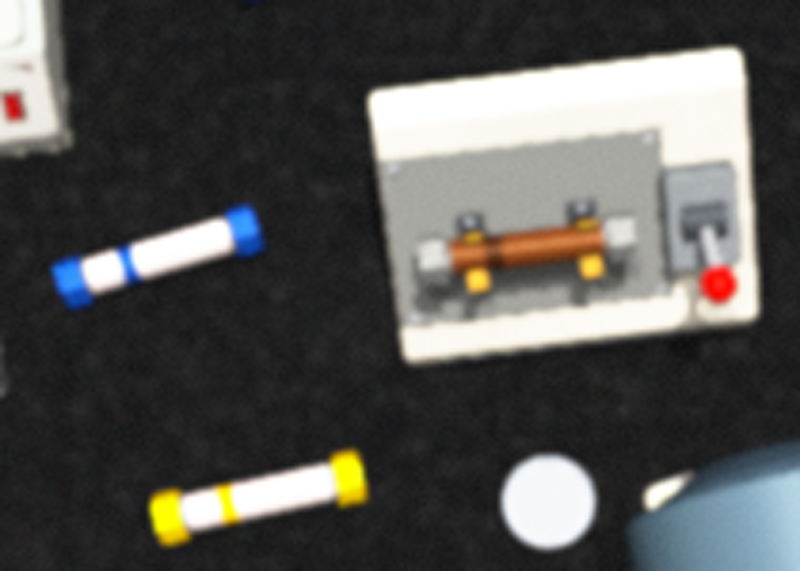

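View pics/cs.png

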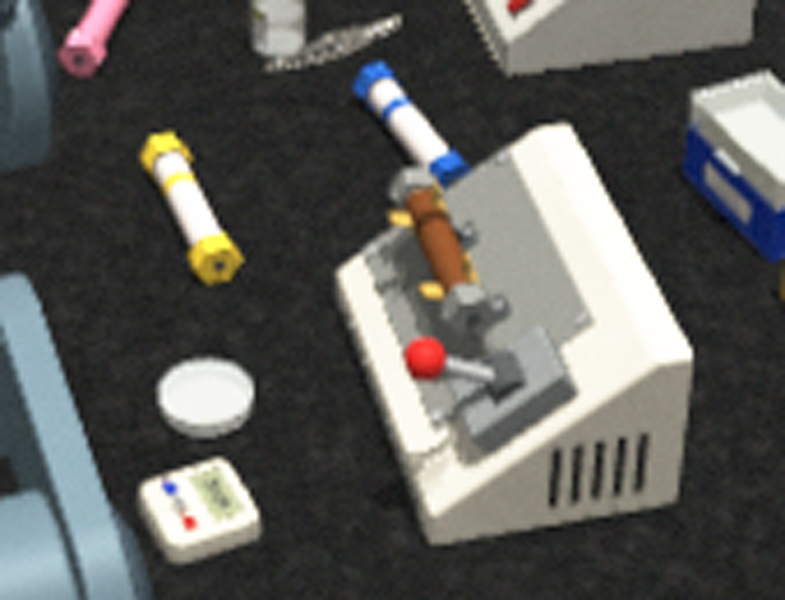

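The crops confirm the fresh cartridge: white, with blue ends and band, at top (232,216). Now the positions.

```bash
cat > meas.py <<'E'
from h import *
def blobs(img,lo,hi,roi,amin=8):
    hsv=cv2.cvtColor(img,cv2.COLOR_BGR2HSV);m=cv2.inRange(hsv,np.array(lo),np.array(hi))
    k=np.zeros_like(m);x0,y0,x1,y1=roi;k[y0:y1,x0:x1]=255;m&=k
    n,l,s,c=cv2.connectedComponentsWithStats(m);return [(c[i],s[i]) for i in range(1,n) if s[i][4]>=amin]
E
python3 - <<'E'
from meas import *
np.set_printoptions(precision=4,suppress=True)
t=load('top0');s=load('side0')
B=([100,150,80],[125,255,255])
b=blobs(t['img'],*B,(195,195,270,240),15);print('top blue',[(x[0],x[1][4]) for x in b])
bs=blobs(s['img'],*B,(320,185,355,225),15);print('side blue',[(x[0],x[1][4]) for x in bs])
O=([5,130,60],[14,230,220])
b2=blobs(t['img'],*O,(290,190,370,240),15);print('top brown',[(x[0],x[1]) for x in b2])
b3=blobs(s['img'],*O,(325,210,365,260),15);print('side brown',[(x[0],x[1]) for x in b3])
Rd=([0,180,120],[4,255,255])
r1=blobs(t['img'],*Rd,(360,210,395,240))[0][0];r2=blobs(s['img'],*Rd,(330,245,355,270))[0][0]
print('ball',r1,r2,tri(t,r1,s,r2))
# ends of fresh from extreme blobs
for x in b: print('fresh end @15mm',onz(t,x[0],.017))
# spent hex ends : crop coords
T=lambda u,v:(190+u/3.81,150+v/3.807); S=lambda u,v:(250+u/4.618,180+v/4.615)
print('spent hexL',tri(t,T(434,255),s,S(411,187)),'hexR',tri(t,T(621,232),s,S(470,305)))
for nm,p,q in[('back left',(373,93),(552,126)),('back right',(741,52),(690,352)),]: print(nm,tri(t,T(*p),s,S(*q)), onz(t,T(*p),.128))
for nm,p in[('front left',(407,360)),('front right',(757,318))]: print(nm,onz(t,T(*p),.03))
for p in[(445,180),(547,180),(547,294),(445,294)]: print('tray rim',onz(t,p,.072))
print('petri',onz(t,(334,282),.015), 'yellow',onz(t,(258,280),.015))
E
```

```text
top blue [(array([254.1818, 209.6667]), np.int32(99)), (array([223.0952, 218.9524]), np.int32(21)), (array([207.9208, 223.6832]), np.int32(101))]
side blue [(array([329.973, 195.973]), np.int32(37)), (array([346.7353, 215.7353]), np.int32(34))]
top brown [(array([327.8027, 214.9626]), array([309, 209,  39,  13, 294], dtype=int32))]
side brown [(array([344.1151, 231.4317]), array([338, 221,  13,  22, 139], dtype=int32))]
ball [378.1636 224.3273] [341.6792 257.3585] (array([ 0.4961, -0.0792,  0.1227]), np.float64(0.0018641582301805663))
fresh end @15mm [0.567  0.2454 0.017 ]
fresh end @15mm [0.5422 0.3294 0.017 ]
fresh end @15mm [0.5297 0.3703 0.017 ]
spent hexL (array([0.5186, 0.1065, 0.1104]), np.float64(0.005720359094960773)) hexR (array([ 0.5353, -0.0179,  0.1086]), np.float64(0.0013508077041516837))
back left (array([0.624 , 0.1459, 0.124 ]), np.float64(0.011478781503168651)) [0.6287 0.1458 0.128 ]
back right (array([ 0.6545, -0.0999,  0.1268]), np.float64(0.0004883844869430106)) [ 0.6538 -0.0998  0.128 ]
front left [0.4663 0.129  0.03  ]
front right [ 0.4929 -0.116   0.03  ]
tray rim [ 0.6262 -0.2643  0.072 ]
tray rim [ 0.6225 -0.5332  0.072 ]
tray rim [ 0.3223 -0.5055  0.072 ]
tray rim [ 0.3258 -0.2476  0.072 ]
petri [0.3669 0.0316 0.015 ] yellow [0.3748 0.2332 0.015 ]
```

```bash
cat > plan.py <<'E'
from meas import *
from scipy.linalg import logm,expm
import json,os
np.set_printoptions(precision=4,suppress=True)
def frame(yaw):
    c,s=np.cos(yaw),np.sin(yaw);a=np.radians(35)
    X=np.array([np.cos(a)*c,np.cos(a)*s,np.sin(a)]);Y=np.array([-s,c,0]);Z=np.cross(X,Y);return X,Y,Z
def H(Rm,p):
    T=np.eye(4);T[:3,:3]=Rm;T[:3,3]=p;return T
def rows(T1,n,T0=None,show=True):
    if T0 is None:
        p,Rm=tool();T0=H(Rm,p)
    E=np.real(expm(logm(np.linalg.inv(T0)@T1)/n))
    row=np.r_[E[:3,3]*100,R.from_matrix(E[:3,:3]).as_rotvec()]
    T=T0.copy();pts=[]
    for i in range(n):T=T@E;pts.append(T[:3,3])
    print('n',n,'row',np.round(row,4)); 
    if show: print(np.array(pts)[::max(1,n//6)])
    return row
def rot_from(x,y):
    return np.c_[x,y,np.cross(x,y)]
E
python3 - <<'E'
from plan import *
X,Y,Z=frame(.105);seat=np.array([.528,.0437,.1085])
rows(H(rot_from(-Z,X),seat+.13*Z),20)
E
```

```text
n 20 row [ 0.0408 -0.9728 -3.4438 -0.0622  0.0196  0.0262]
[[ 0.2745 -0.579   0.23  ]
 [ 0.3501 -0.503   0.2309]
 [ 0.4101 -0.4141  0.2334]
 [ 0.4523 -0.3156  0.2354]
 [ 0.4754 -0.2109  0.2351]
 [ 0.479  -0.1038  0.2305]
 [ 0.4632  0.0017  0.22  ]]
```

>>> {"api": "drive_tool", "payload": {"moves": [[[0.04,-0.97,-3.44,-0.062,0.02,0.026],[0.04,-0.97,-3.44,-0.062,0.02,0.026],[0.04,-0.97,-3.44,-0.062,0.02,0.026],[0.04,-0.97,-3.44,-0.062,0.02,0.026],[0.04,-0.97,-3.44,-0.062,0.02,0.026],[0.04,-0.97,-3.44,-0.062,0.02,0.026],[0.04,-0.97,-3.44,-0.062,0.02,0.026],[0.04,-0.97,-3.44,-0.062,0.02,0.026],[0.04,-0.97,-3.44,-0.062,0.02,0.026],[0.04,-0.97,-3.44,-0.062,0.02,0.026]]], "grip": 8.5}}

```text
clock: 0.98
position: [0.453, -0.3149, 0.2367]
tool_rot: [0.415, 0.695, 0.265, -0.524]
contact_force: [0.2, 0.3, -0.4]
opening: 0.0853
```

>>> {"api": "drive_tool", "payload": {"moves": [[[0.04,-0.97,-3.44,-0.062,0.02,0.026],[0.04,-0.97,-3.44,-0.062,0.02,0.026],[0.04,-0.97,-3.44,-0.062,0.02,0.026],[0.04,-0.97,-3.44,-0.062,0.02,0.026],[0.04,-0.97,-3.44,-0.062,0.02,0.026],[0.04,-0.97,-3.44,-0.062,0.02,0.026],[0.04,-0.97,-3.44,-0.062,0.02,0.026],[0.04,-0.97,-3.44,-0.062,0.02,0.026],[0.04,-0.97,-3.44,-0.062,0.02,0.026],[0.04,-0.97,-3.44,-0.062,0.02,0.026]]]}}

```text
clock: 1.82
position: [0.4543, 0.036, 0.2184]
tool_rot: [0.642, 0.612, 0.359, -0.29]
contact_force: [0.8, 0.5, 0.6]
opening: 0.0851
```

Run:
```python
from plan import *
cap('wrist','w1');print(tool(),st()['clock'],st()['joint_positions'])
X,Y,Z=frame(.105);seat=np.array([.528,.0437,.1085])
rows(H(rot_from(-Z,X),seat+.13*Z),3)
print(proj(load('w1'),seat))
```

```text
(array([0.4513, 0.0407, 0.2152]), array([[ 0.5688,  0.8145,  0.1137],
       [ 0.0738,  0.0871, -0.9935],
       [-0.8191,  0.5735, -0.0106]])) 1.8667 [-0.3034 -0.6579  2.4367  0.3335  0.8248 -0.574 ]
n 3 row [ 0.0432  0.0489  0.1698  0.0004 -0.0046  0.    ]
[[0.4522 0.0391 0.2152]
 [0.453  0.0375 0.2151]
 [0.4538 0.0359 0.215 ]]
[317.6538 228.5129]
```

View pics/w1.png

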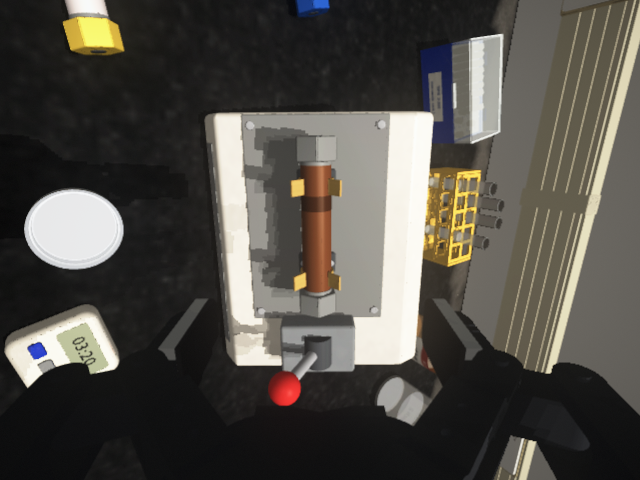

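The wrist view shows the brown tube centred on column 317, clips at (316,188) and (316,282), and the lever ball at (285,389). The predicted seat is at (318,228). I'll check it along the tube and in range.

Run:
```python
from plan import *
w=load('w1');t=load('top0')
X,Y,Z=frame(.105);seat=np.array([.528,.0437,.1085])
for y in(-.072,-.054,-.038,.038,.054,.072): print(y,proj(w,seat+y*Y),proj(w,seat+y*Y+.012*Z))
for y in(-.038,.038):print('jaw tips',proj(w,seat+y*Y+.018*Z+.017*X),proj(w,seat+y*Y+.018*Z-.017*X))
b=blobs(w['img'],[5,100,40],[14,255,255],(295,150,335,310),50);print(b)
r=[x for x in blobs(w['img'],[0,180,100],[4,255,255],(255,360,310,420))][0];print(r)
s=load('side0')
r2=(341.68,257.36);r1=(378.16,224.33);print(tri(w,r[0],s,r2),tri(w,r[0],t,r1))
ball=seat-.0288*X-.118*Y+.0387*Z;print(ball,proj(w,ball),proj(t,ball),proj(s,ball))
print('brown tri',tri(w,(316,235),t,(327.8,215)))
```

```text
-0.072 [318.1856 308.551 ] [318.1732 315.2895]
-0.054 [318.0593 289.5478] [318.0417 295.6462]
-0.038 [317.9435 272.1132] [317.9209 277.6017]
0.038 [317.3417 181.5344] [317.2909 183.503 ]
0.054 [317.2029 160.6463] [317.145  161.7191]
0.072 [317.0411 136.3024] [316.9748 136.2912]
jaw tips [339.2995 280.3922] [296.5124 280.64  ]
jaw tips [340.4226 184.4332] [294.0982 184.6731]
[(array([316.2925, 226.9303]), array([ 301,  165,   31,  127, 3374], dtype=int32))]
(array([284.9988, 389.3724]), array([270, 373,  31,  33, 803], dtype=int32))
(array([ 0.4952, -0.0827,  0.126 ]), np.float64(0.001431846341763576)) (array([ 0.4944, -0.0788,  0.1303]), np.float64(0.002091162304979027))
[ 0.4948 -0.0784  0.1237] [282.5603 383.3911] [377.9502 225.1183] [341.5117 256.8663]
brown tri (array([0.5225, 0.0433, 0.1171]), np.float64(0.00647881093690704))
```

Run:
```python
from plan import *
X,Y,Z=frame(.105);seat=np.array([.5275,.0417,.1085])
rows(H(rot_from(-Z,X),seat-.017*Z),8)
```

```text
n 8 row [ 1.8485  0.0112  0.1021  0.0002 -0.0017  0.    ]
[[0.4621 0.0411 0.2002]
 [0.4728 0.0414 0.1851]
 [0.4835 0.0417 0.17  ]
 [0.4943 0.042  0.1549]
 [0.505  0.0422 0.1398]
 [0.5157 0.0424 0.1247]
 [0.5265 0.0426 0.1097]
 [0.5372 0.0427 0.0946]]
```

>>> {"api": "drive_tool", "payload": {"moves": [[[1.85,0.01,0.1,0,-0.002,0],[1.85,0.01,0.1,0,-0.002,0],[1.85,0.01,0.1,0,-0.002,0],[1.85,0.01,0.1,0,-0.002,0],[1.85,0.01,0.1,0,-0.002,0],[1.85,0.01,0.1,0,-0.002,0],[1.85,0.01,0.1,0,-0.002,0],[1.85,0.01,0.1,0,-0.002,0],[0,0,0,0,0,0],[0,0,0,0,0,0]]], "grip": 6.5}}

```text
clock: 2.7
position: [0.5403, 0.0356, 0.0968]
tool_rot: [0.643, 0.61, 0.355, -0.297]
contact_force: [0.6, -0.9, -0.2]
opening: 0.065
```

Run:
```python
from plan import *
cap('wrist','w2');print(tool(),st()['contact_force'],st()['clock'])
X,Y,Z=frame(.105);seat=np.array([.5275,.0417,.1085]);p,Rm=tool();print('tcp in seat',(p-seat)@np.c_[X,Y,Z]*1000)
```

```text
(array([0.5406, 0.0355, 0.0979]), array([[ 0.5726,  0.8144,  0.0942],
       [ 0.0504,  0.0797, -0.9955],
       [-0.8183,  0.5748,  0.0046]])) [0.2748 0.4499 0.8973] 2.75
tcp in seat [  4.0902  -7.567  -15.7932]
```

View pics/w2.png

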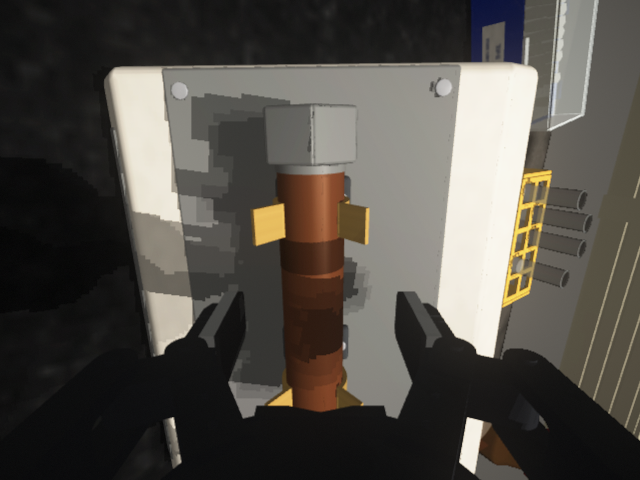

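Run:
```python
from plan import *
w=load('w2')
X,Y,Z=frame(.105);seat=np.array([.5275,.0417,.1085])
for y in(-.038,.038):print('jaw tips',proj(w,seat+y*Y+.018*Z+.017*X),proj(w,seat+y*Y+.018*Z-.017*X))
print(proj(w,seat+.072*Y),proj(w,seat+.054*Y))
p,Rm=tool()
for dx in(0,-.019):print('tool',proj(w,p+Rm[:,0]*dx))
```

```text
jaw tips [359.3341 416.5141] [270.4482 417.0151]
jaw tips [365.4022 224.1325] [258.6946 224.9119]
[311.759  113.8882] [312.5001 167.7989]
tool [324.2562 303.386 ]
tool [324.7233 325.4923]
```

>>> {"api": "drive_tool", "payload": {"moves": [[[0,-0.22,-0.35,0,0,0],[0.1,-0.23,-0.4,0,0.008,0],[0,0,0,0,0,0]]]}}

```text
clock: 3.0
position: [0.5366, 0.0432, 0.0948]
tool_rot: [0.642, 0.611, 0.357, -0.294]
contact_force: [0.3, 0.4, -0.6]
opening: 0.0653
```

>>> {"api": "drive_tool", "payload": {"moves": [[[0,0,0,0,0,0],[0,0,0,0,0,0],[0,0,0,0,0,0],[0,0,0,0,0,0],[0,0,0,0,0,0],[0,0,0,0,0,0]]], "grip": 1.5}}

```text
clock: 3.5
position: [0.5372, 0.0425, 0.095]
tool_rot: [0.643, 0.611, 0.357, -0.294]
contact_force: [-8.1, -1.8, 8.1]
opening: 0.0222
```

Run:
```python
from plan import *
cap('wrist','w3');print(tool(),st()['contact_force'],st()['opening'])
X,Y,Z=frame(.105);seat=np.array([.5270,.0425,.1085]);p,Rm=tool();print('tcp in seat',(p-seat)@np.c_[X,Y,Z]*1000)
print((np.c_[X,Y,Z].T@Rm))
```

```text
(array([0.5372, 0.0425, 0.095 ]), array([[ 0.5726,  0.8138,  0.0992],
       [ 0.0582,  0.0803, -0.9951],
       [-0.8178,  0.5755, -0.0013]])) [-7.8467 -0.8012  7.6506] 0.022154397892718343
tcp in seat [  0.5448  -1.0742 -16.9013]
[[ 0.0024  1.     -0.0054]
 [-0.0022 -0.0054 -1.    ]
 [-1.      0.0024  0.0021]]
```

View pics/w3.png

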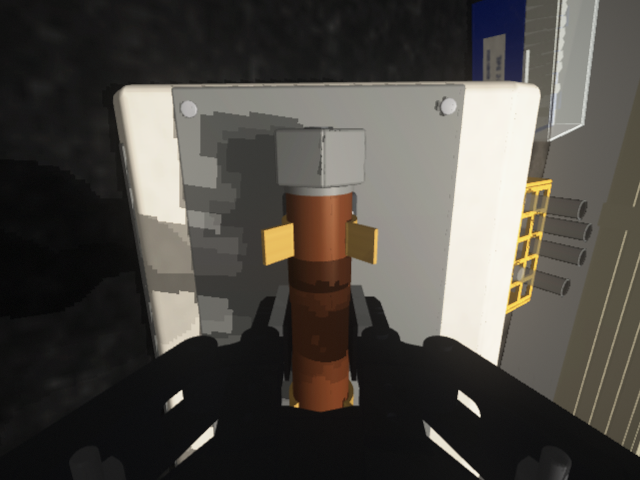

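>>> {"api": "drive_tool", "payload": {"moves": [[[-0.4,0,0,0,0,0],[-0.5,0,0,0,0,0],[-0.6,0,0,0,0,0],[-0.8,0,0,0,0,0],[-1,0,0,0,0,0],[-1.2,0,0,0,0,0],[-1.5,0,0,0,0,0],[-1.5,0,0,0,0,0],[-1.5,0,0,0,0,0],[0,0,0,0,0,0]]]}}

```text
clock: 4.38
position: [0.4859, 0.0371, 0.1705]
tool_rot: [0.643, 0.611, 0.355, -0.293]
contact_force: [0.4, -0.2, -1.1]
opening: 0.0221
```

Run:
```python
from plan import *
cap('wrist','w4');print(tool(),st()['contact_force'],st()['opening'],st()['joint_positions'])
X,Y,Z=frame(.105);seat=np.array([.5270,.0425,.1085]);p,Rm=tool();print('tcp in seat',(p-seat)@np.c_[X,Y,Z]*1000)
```

```text
(array([0.4859, 0.0371, 0.1694]), array([[ 0.5749,  0.8123,  0.0982],
       [ 0.0572,  0.0799, -0.9952],
       [-0.8163,  0.5777, -0.0005]])) [ 0.33   -0.4358 -1.2883] 0.02239191315799011 [-0.2707 -0.4446  2.4017  0.3609  0.6326 -0.6011]
tcp in seat [ 0.9945 -1.0733 73.624 ]
```

View pics/w4.png

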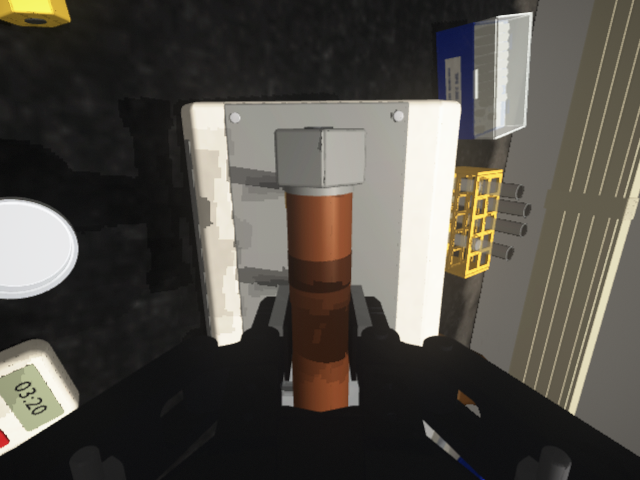

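The spent cartridge is out and held (opening 22 mm, tube centred at column 320). Next is the tray.

Run:
```python
from plan import *
p,Rm=tool();T0=H(Rm,p)
T1=H(Rm,p+[-.02,0,.09]);rows(T1,4)
Rd=rot_from(np.array([0,0,-1.]),np.array([1.,0,0]))
T2=H(Rd,[.474,-.388,.17]);rows(T2,15,T1)
rows(H(Rd,[.474,-.388,.012]),8,T2)
```

```text
n 4 row [-2.124   0.8936 -0.0502  0.     -0.     -0.    ]
[[0.4809 0.0371 0.1919]
 [0.4759 0.0371 0.2144]
 [0.4709 0.0371 0.2369]
 [0.4659 0.0371 0.2594]]
n 15 row [ 0.5273 -0.2816  2.8401  0.0063 -0.0021 -0.041 ]
[[ 0.4695  0.0089  0.2534]
 [ 0.4753 -0.0476  0.2413]
 [ 0.4793 -0.1042  0.229 ]
 [ 0.4817 -0.1608  0.2167]
 [ 0.4823 -0.2176  0.2045]
 [ 0.4812 -0.2744  0.1926]
 [ 0.4784 -0.3312  0.181 ]
 [ 0.474  -0.388   0.17  ]]
n 8 row [1.975 0.    0.    0.    0.    0.   ]
[[ 0.474  -0.388   0.1503]
 [ 0.474  -0.388   0.1305]
 [ 0.474  -0.388   0.1108]
 [ 0.474  -0.388   0.091 ]
 [ 0.474  -0.388   0.0713]
 [ 0.474  -0.388   0.0515]
 [ 0.474  -0.388   0.0318]
 [ 0.474  -0.388   0.012 ]]
```

>>> {"api": "drive_tool", "payload": {"moves": [[[-2.12,0.9,-0.05,0,0,0],[-2.12,0.9,-0.05,0,0,0],[-2.12,0.9,-0.05,0,0,0],[-2.12,0.9,-0.05,0,0,0],[0.53,-0.28,2.84,0.006,-0.002,-0.041],[0.53,-0.28,2.84,0.006,-0.002,-0.041],[0.53,-0.28,2.84,0.006,-0.002,-0.041],[0.53,-0.28,2.84,0.006,-0.002,-0.041],[0.53,-0.28,2.84,0.006,-0.002,-0.041],[0.53,-0.28,2.84,0.006,-0.002,-0.041]]]}}

```text
clock: 5.27
position: [0.4811, -0.1337, 0.2198]
tool_rot: [0.591, 0.572, 0.421, -0.382]
contact_force: [0.6, -0.0, -0.9]
opening: 0.0221
```

>>> {"api": "drive_tool", "payload": {"moves": [[[0.53,-0.28,2.84,0.006,-0.002,-0.041],[0.53,-0.28,2.84,0.006,-0.002,-0.041],[0.53,-0.28,2.84,0.006,-0.002,-0.041],[0.53,-0.28,2.84,0.006,-0.002,-0.041],[0.53,-0.28,2.84,0.006,-0.002,-0.041],[0.53,-0.28,2.84,0.006,-0.002,-0.041],[0.53,-0.28,2.84,0.006,-0.002,-0.041],[0.53,-0.28,2.84,0.006,-0.002,-0.041],[0.53,-0.28,2.84,0.006,-0.002,-0.041],[0,0,0,0,0,0]]]}}

```text
clock: 6.1
position: [0.4751, -0.3915, 0.1649]
tool_rot: [0.499, 0.498, 0.502, -0.5]
contact_force: [0.0, 0.2, -1.4]
opening: 0.022
```

Run:
```python
from plan import *
cap('top','t5');cap('wrist','w5');print(tool(),st()['contact_force'],st()['opening'],st()['joint_positions'])
Rd=rot_from(np.array([0,0,-1.]),np.array([1.,0,0]))
rows(H(Rd,[.474,-.388,.025]),8)
t=load('t5');s=load('side0')
print(proj(s,[.474,-.388,.003]),proj(load('w5'),[.474,-.388,.003]))
```

```text
(array([ 0.4753, -0.3879,  0.1659]), array([[-0.004 ,  1.    ,  0.0045],
       [ 0.0031,  0.0045, -1.    ],
       [-1.    , -0.004 , -0.0031]])) [-0.8846 -0.0301 -0.8632] 0.022083032819379084 [-0.8686  0.2291  1.7015 -0.0011  1.216  -0.8727]
n 8 row [ 1.7615 -0.0124  0.0042  0.0006 -0.0004  0.0005]
[[ 0.4751 -0.3879  0.1483]
 [ 0.4749 -0.3879  0.1307]
 [ 0.4748 -0.3879  0.1131]
 [ 0.4746 -0.3879  0.0955]
 [ 0.4744 -0.3879  0.0778]
 [ 0.4743 -0.3879  0.0602]
 [ 0.4741 -0.388   0.0426]
 [ 0.474  -0.388   0.025 ]]
[351.207  375.6888] [320.648  218.2555]
```

View pics/w5.png

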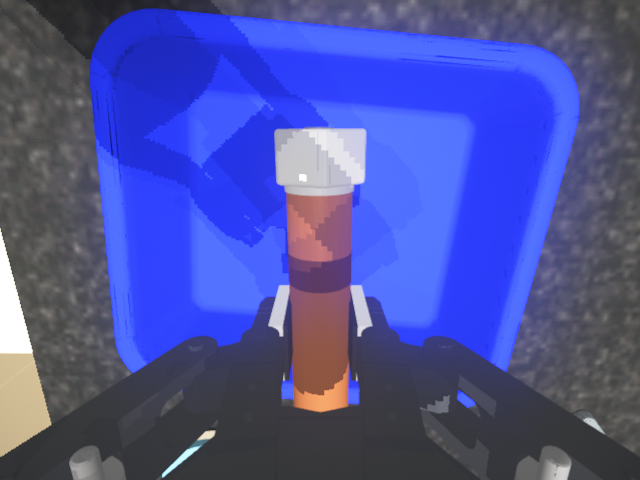

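>>> {"api": "drive_tool", "payload": {"moves": [[[1.76,0,0,0,0,0],[1.76,0,0,0,0,0],[1.76,0,0,0,0,0],[1.76,0,0,0,0,0],[1.76,0,0,0,0,0],[1.76,0,0,0,0,0],[1.76,0,0,0,0,0],[1.76,0,0,0,0,0],[0.8,0,0,0,0,0],[0,0,0,0,0,0]]]}}

```text
clock: 7.03
position: [0.474, -0.3853, 0.017]
tool_rot: [0.499, 0.498, 0.504, -0.499]
contact_force: [-0.8, 0.5, -0.7]
opening: 0.0223
```

>>> {"api": "drive_tool", "payload": {"moves": [[[0.4,0,0,0,0,0],[0.3,0,0,0,0,0],[0.2,0,0,0,0,0],[0,0,0,0,0,0],[0,0,0,0,0,0]]]}}

```text
clock: 7.45
position: [0.4754, -0.388, 0.0111]
tool_rot: [0.501, 0.498, 0.502, -0.499]
contact_force: [0.3, -0.5, -1.2]
opening: 0.0222
```

>>> {"api": "drive_tool", "payload": {"moves": [[[0.2,0,0,0,0,0],[0.2,0,0,0,0,0],[0,0,0,0,0,0]]]}}

```text
clock: 7.7
position: [0.4749, -0.3876, 0.0062]
tool_rot: [0.5, 0.498, 0.502, -0.499]
contact_force: [-0.7, -0.2, -0.9]
opening: 0.0221
```

>>> {"api": "drive_tool", "payload": {"moves": [[[0,0,0,0,0,0],[0,0,0,0,0,0],[0,0,0,0,0,0],[0,0,0,0,0,0],[0,0,0,0,0,0],[0,0,0,0,0,0]]], "grip": 6.5}}

```text
clock: 8.2
position: [0.4752, -0.3878, 0.0067]
tool_rot: [0.501, 0.498, 0.502, -0.499]
contact_force: [0.2, -0.3, 0.4]
opening: 0.0649
```

Run:
```python
from plan import *
cap('wrist','w6');print(tool()[0],st()['contact_force'],st()['opening'])
```

```text
[ 0.4751 -0.3878  0.0066] [-0.4617 -0.6526 -0.5078] 0.06467036949354434
```

View pics/w6.png

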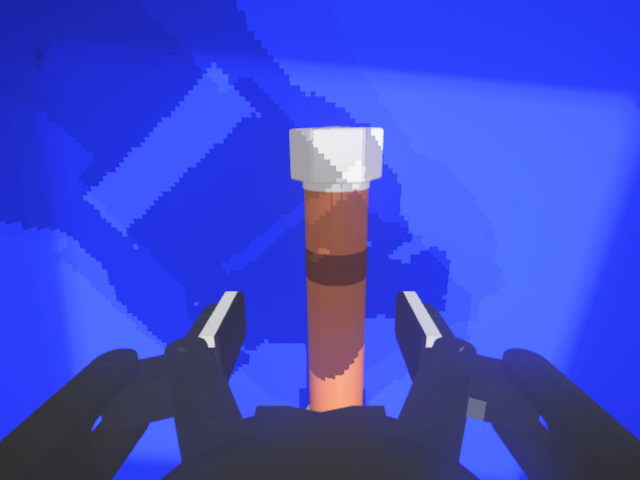

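The spent cartridge is released and lies on the tray floor at (335,270), with both fingers clear. Next, the fresh one.

Run:
```python
from plan import *
p,Rm=tool();T1=H(Rm,p+[0,0,.21]);rows(T1,6)
y=.29;Rf=rot_from(np.array([0,0,-1.]),np.array([np.cos(y),np.sin(y),0]))
T2=H(Rf,[.5484,.3079,.18]);rows(T2,20,T1)
```

```text
n 6 row [-3.5    -0.0085 -0.0003  0.      0.     -0.    ]
[[ 0.4751 -0.3878  0.0416]
 [ 0.4751 -0.3878  0.0766]
 [ 0.4751 -0.3878  0.1116]
 [ 0.4751 -0.3878  0.1466]
 [ 0.4751 -0.3878  0.1816]
 [ 0.4751 -0.3878  0.2166]]
n 20 row [ 0.1824  0.8531 -3.4042 -0.0142 -0.      0.0001]
[[ 0.4835 -0.3537  0.2148]
 [ 0.5056 -0.2508  0.2093]
 [ 0.5233 -0.147   0.2038]
 [ 0.5366 -0.0426  0.1983]
 [ 0.5453  0.0624  0.1928]
 [ 0.5496  0.1675  0.1873]
 [ 0.5495  0.2728  0.1818]]
```

>>> {"api": "drive_tool", "payload": {"moves": [[[-3.5,0,0,0,0,0],[-3.5,0,0,0,0,0],[-3.5,0,0,0,0,0],[-3.5,0,0,0,0,0],[-3.5,0,0,0,0,0],[-3.5,0,0,0,0,0],[0.18,0.85,-3.4,-0.014,0,0],[0.18,0.85,-3.4,-0.014,0,0],[0.18,0.85,-3.4,-0.014,0,0],[0.18,0.85,-3.4,-0.014,0,0]]]}}

```text
clock: 9.08
position: [0.5061, -0.2496, 0.2096]
tool_rot: [0.515, 0.484, 0.516, -0.485]
contact_force: [0.8, 0.9, 0.5]
opening: 0.0655
```

>>> {"api": "drive_tool", "payload": {"moves": [[[0.18,0.85,-3.4,-0.014,0,0],[0.18,0.85,-3.4,-0.014,0,0],[0.18,0.85,-3.4,-0.014,0,0],[0.18,0.85,-3.4,-0.014,0,0],[0.18,0.85,-3.4,-0.014,0,0],[0.18,0.85,-3.4,-0.014,0,0],[0.18,0.85,-3.4,-0.014,0,0],[0.18,0.85,-3.4,-0.014,0,0],[0.18,0.85,-3.4,-0.014,0,0],[0.18,0.85,-3.4,-0.014,0,0]]]}}

```text
clock: 9.92
position: [0.548, 0.0985, 0.1913]
tool_rot: [0.547, 0.447, 0.548, -0.447]
contact_force: [0.4, -0.3, 0.3]
opening: 0.0647
```

>>> {"api": "drive_tool", "payload": {"moves": [[[0.18,0.85,-3.4,-0.014,0,0],[0.18,0.85,-3.4,-0.014,0,0],[0.18,0.85,-3.4,-0.014,0,0],[0.18,0.85,-3.4,-0.014,0,0],[0.18,0.85,-3.4,-0.014,0,0],[0.18,0.85,-3.4,-0.014,0,0],[0,0,0,0,0,0],[0,0,0,0,0,0]]]}}

```text
clock: 10.58
position: [0.5493, 0.3084, 0.1801]
tool_rot: [0.566, 0.422, 0.567, -0.424]
contact_force: [-0.1, 0.2, -0.2]
opening: 0.065
```

Run:
```python
from plan import *
w=cap('wrist','w7');cap('top','t7');cap('side','s7');print(tool(),st()['clock'],st()['joint_positions'])
b=blobs(w['img'],[100,150,60],[125,255,255],(0,0,640,420),100)
for x in b: print(x[0],x[1],onz(w,x[0],.02))
```

```text
(array([0.55  , 0.306 , 0.1805]), array([[-0.0026,  0.9599,  0.2805],
       [-0.0002,  0.2805, -0.9599],
       [-1.    , -0.0025, -0.0005]])) 10.7333 [0.3275 0.2471 1.6516 0.0007 1.2453 0.043 ]
[253.3634   4.8683] [232   0  44  13 410] [0.4526 0.453  0.02  ]
[319.5623 149.9405] [300 139  40  23 907] [0.5303 0.3657 0.02  ]
[319.4182 199.6545] [306 193  27  14 330] [0.5421 0.3254 0.02  ]
[319.6866 290.3403] [302 277  36  25 670] [0.5668 0.2427 0.02  ]
[524.1572 338.8358] [ 483  324   97   34 2137] [0.7739 0.2502 0.02  ]
```

View pics/w7.png

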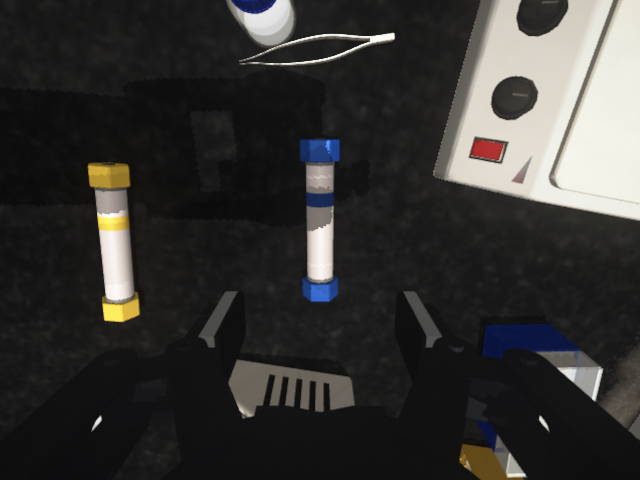

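View pics/s7.png

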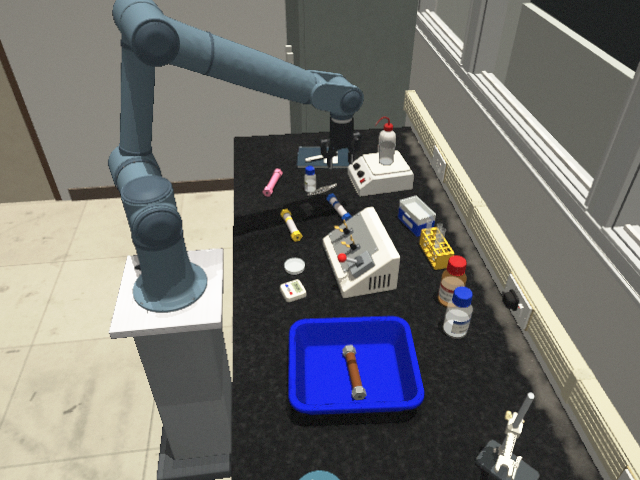

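Side view: the spent tube lies in the tray at (354,372). Wrist view: the fresh one is upright on column 320, with blue ends at (320,150) and (320,290).

Run:
```python
from plan import *
y=.2885;Rf=rot_from(np.array([0,0,-1.]),np.array([np.cos(y),np.sin(y),0]))
rows(H(Rf,[.5486,.306,.025]),8)
```

```text
n 8 row [ 1.9434 -0.0143 -0.0047 -0.0005 -0.0001  0.0003]
[[0.5498 0.306  0.161 ]
 [0.5496 0.306  0.1416]
 [0.5494 0.306  0.1222]
 [0.5493 0.306  0.1027]
 [0.5491 0.306  0.0833]
 [0.5489 0.306  0.0639]
 [0.5488 0.306  0.0444]
 [0.5486 0.306  0.025 ]]
```

>>> {"api": "drive_tool", "payload": {"moves": [[[1.94,-0.01,0,0,0,0],[1.94,-0.01,0,0,0,0],[1.94,-0.01,0,0,0,0],[1.94,-0.02,0,0,0,0],[1.94,-0.02,0,0,0,0],[1.94,-0.02,0,0,0,0],[1.94,-0.02,0,0,0,0],[1.94,0,0,0,0,0],[0.8,0,0,0,0,0],[0,0,0,0,0,0]]]}}

```text
clock: 11.57
position: [0.5471, 0.3049, 0.0151]
tool_rot: [0.564, 0.423, 0.567, -0.426]
contact_force: [0.4, 0.3, -0.1]
opening: 0.065
```

>>> {"api": "drive_tool", "payload": {"moves": [[[0.4,0,0,0,0,0],[0.4,0,0,0,0,0],[0,0,0,0,0,0],[0,0,0,0,0,0]]]}}

```text
clock: 11.9
position: [0.5489, 0.3067, 0.0101]
tool_rot: [0.566, 0.424, 0.567, -0.424]
contact_force: [-0.2, 1.0, -0.5]
opening: 0.0653
```

Run:
```python
from plan import *
w=cap('wrist','w8');print(tool(),st()['contact_force'])
```

```text
(array([0.5489, 0.3068, 0.0101]), array([[-0.0012,  0.9596,  0.2815],
       [ 0.0006,  0.2815, -0.9596],
       [-1.    , -0.001 , -0.0009]])) [-0.2878 -0.4623  0.3623]
```

View pics/w8.png

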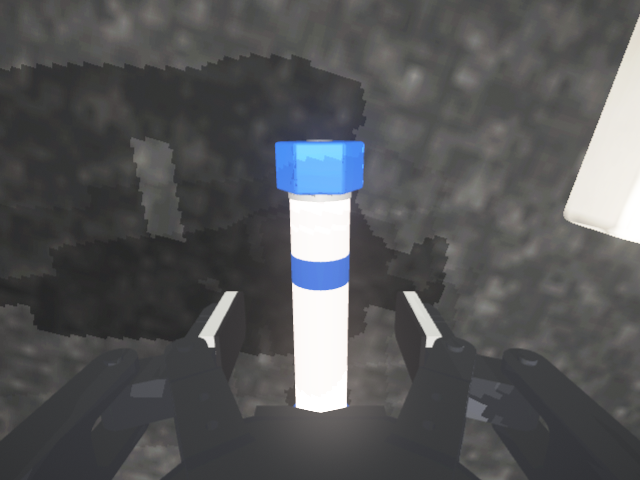

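>>> {"api": "drive_tool", "payload": {"moves": [[[0.35,0,0,0,0,0],[0.3,0,0,0,0,0],[0,0,0,0,0,0],[0,0,0,0,0,0]]]}}

```text
clock: 12.28
position: [0.5481, 0.3066, 0.0024]
tool_rot: [0.565, 0.423, 0.567, -0.424]
contact_force: [-0.3, 0.5, 0.7]
opening: 0.0648
```

>>> {"api": "drive_tool", "payload": {"moves": [[[0,0,0,0,0,0],[0,0,0,0,0,0],[0,0,0,0,0,0],[0,0,0,0,0,0],[0,0,0,0,0,0],[0,0,0,0,0,0]]], "grip": 1.5}}

```text
clock: 12.78
position: [0.5487, 0.3067, 0.0032]
tool_rot: [0.565, 0.424, 0.567, -0.424]
contact_force: [-0.7, -0.3, 2.3]
opening: 0.0221
```

Run:
```python
from plan import *
p,Rm=tool();T1=H(Rm,p+[-.02,0,.2]);rows(T1,6)
X,Y,Z=frame(.105);seat=np.array([.5270,.0425,.1085])
T2=H(rot_from(-Z,X),seat+.075*Z);rows(T2,12,T1)
```

```text
n 6 row [-3.3327 -0.3253 -0.0968  0.     -0.     -0.    ]
[[0.5454 0.3067 0.0365]
 [0.5421 0.3067 0.0698]
 [0.5387 0.3067 0.1032]
 [0.5354 0.3067 0.1365]
 [0.5321 0.3067 0.1698]
 [0.5287 0.3067 0.2032]]
n 12 row [ 0.0603 -0.8787  2.1164  0.0145 -0.0047  0.0509]
[[0.5263 0.2839 0.2026]
 [0.5204 0.2385 0.2003]
 [0.5136 0.1934 0.1964]
 [0.5059 0.1485 0.191 ]
 [0.4976 0.104  0.1839]
 [0.4888 0.0599 0.175 ]]
```

>>> {"api": "drive_tool", "payload": {"moves": [[[-3.33,-0.33,-0.1,0,0,0],[-3.33,-0.33,-0.1,0,0,0],[-3.33,-0.33,-0.1,0,0,0],[-3.33,-0.33,-0.1,0,0,0],[-3.33,-0.33,-0.1,0,0,0],[-3.33,-0.33,-0.1,0,0,0],[0,0,0,0,0,0]]]}}

```text
clock: 13.37
position: [0.5314, 0.3083, 0.2109]
tool_rot: [0.568, 0.427, 0.564, -0.42]
contact_force: [1.3, 0.4, 1.0]
opening: 0.022
```

>>> {"api": "drive_tool", "payload": {"moves": [[[0.06,-0.88,2.12,0.014,-0.005,0.051],[0.06,-0.88,2.12,0.014,-0.005,0.051],[0.06,-0.88,2.12,0.014,-0.005,0.051],[0.06,-0.88,2.12,0.014,-0.005,0.051],[0.06,-0.88,2.12,0.014,-0.005,0.051],[0.06,-0.88,2.12,0.014,-0.005,0.051],[0.06,-0.88,2.12,0.014,-0.005,0.051],[0.06,-0.88,2.12,0.014,-0.005,0.051],[0.06,-0.88,2.12,0.014,-0.005,0.051],[0.06,-0.88,2.12,0.014,-0.005,0.051]]]}}

```text
clock: 14.2
position: [0.4924, 0.0806, 0.1787]
tool_rot: [0.637, 0.58, 0.396, -0.316]
contact_force: [0.9, -0.3, 0.2]
opening: 0.0217
```

>>> {"api": "drive_tool", "payload": {"moves": [[[0.06,-0.88,2.12,0.014,-0.005,0.051],[0.06,-0.88,2.12,0.014,-0.005,0.051],[0,0,0,0,0,0],[0,0,0,0,0,0],[0,0,0,0,0,0],[0,0,0,0,0,0]]]}}

```text
clock: 14.7
position: [0.4849, 0.038, 0.1707]
tool_rot: [0.647, 0.606, 0.359, -0.292]
contact_force: [0.1, 1.0, -0.5]
opening: 0.0215
```

```bash
cat > rel.py <<'E'
from plan import *
import sys
if len(sys.argv)>1: w=cap('wrist',sys.argv[1])
X,Y,Z=frame(.105);seat=np.array([.5270,.0425,.1085]);p,Rm=tool();s=st()
print('tcp in seat mm',(p-seat)@np.c_[X,Y,Z]*1000,'F face axes',np.array(s['contact_force'])@np.c_[X,Y,Z],s['opening'],s['clock'])
print('rot err (tool axes)',R.from_matrix(Rm.T@rot_from(-Z,X)).as_rotvec())
E
python3 rel.py w9
```

```text
tcp in seat mm [ 1.0208  0.0081 75.2133] F face axes [-0.7071  0.8791 -0.4022] 0.02224482062563926 14.75
rot err (tool axes) [ 0.0089  0.0013 -0.0013]
```

View pics/w9.png

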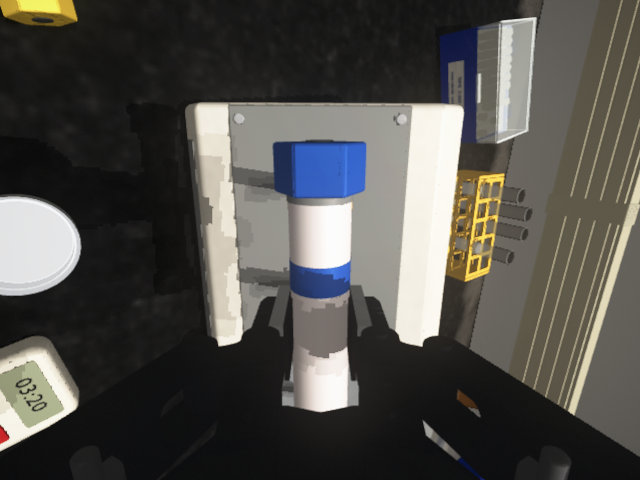

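Run:
```python
from plan import *
for tag,d,row1,row2,h in(('w4',.017,188,127,.0173),('w9',.012,197,142,.015)):
    w=load(tag);E=np.array(w['extrinsics'])
    # same tool->cam both; use pose from w9 moment for w9; for w4 recorded
    if tag=='w4': p=np.array([.4859,.0371,.1694]);Rm=np.array([[.5749,.8123,.0982],[.0572,.0799,-.9952],[-.8163,.5777,-.0005]])
    else: p,Rm=tool()
    for a in(.050,.054,.058): print(tag,'inner',a,proj(w,p-(d+h)*Rm[:,0]-a*Rm[:,2]),row1)
    for a in(.068,.072,.076): print(tag,'outer',a,proj(w,p-(d+h)*Rm[:,0]-a*Rm[:,2]),row2)
```

```text
w4 inner 0.05 [321.1716 208.0587] 188
w4 inner 0.054 [321.1742 195.5857] 188
w4 inner 0.058 [321.1769 182.8512] 188
w4 outer 0.068 [321.1839 149.8149] 127
w4 outer 0.072 [321.1868 136.0967] 127
w4 outer 0.076 [321.1897 122.0762] 127
w9 inner 0.05 [322.8762 204.0998] 197
w9 inner 0.054 [322.887  192.2427] 197
w9 inner 0.058 [322.898  180.1502] 197
w9 outer 0.068 [322.9266 148.8419] 142
w9 outer 0.072 [322.9384 135.8677] 142
w9 outer 0.076 [322.9505 122.6237] 142
```

>>> {"api": "drive_tool", "payload": {"moves": [[[1,-0.02,-0.1,0.003,0,0],[1,-0.02,-0.1,0.003,0,0],[1,-0.01,-0.05,0.003,0,0],[1,0,0,0,0,0],[1,0,0,0,0,0],[0,0,0,0,0,0],[0,0,0,0,0,0]]]}}

```text
clock: 15.33
position: [0.5123, 0.0436, 0.1286]
tool_rot: [0.643, 0.609, 0.359, -0.294]
contact_force: [-1.0, -0.3, -1.0]
opening: 0.0222
```

```bash
python3 rel.py w10
```

```text
tcp in seat mm [ 0.0185  2.344  25.1443] F face axes [-0.3014 -0.1713 -0.2027] 0.022277781189124397 15.3833
rot err (tool axes) [-0.0005  0.0012 -0.0007]
```

View pics/w10.png

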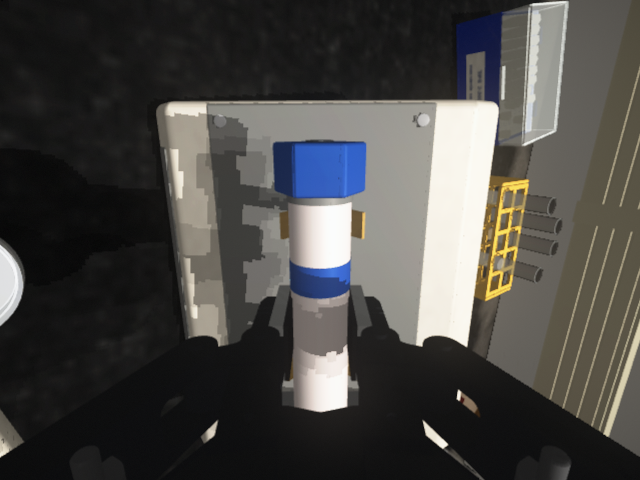

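Jaw tips at (283,224) and (360,224) sit about 1 mm to the right of the tube axis (column 320). I'll nudge +0.8 mm and push in.

>>> {"api": "drive_tool", "payload": {"moves": [[[0.5,0.08,0,0,0,0],[0.5,0,0,0,0,0],[0.4,0,0,0,0,0],[0,0,0,0,0,0]]]}}

```text
clock: 15.72
position: [0.5208, 0.0437, 0.1171]
tool_rot: [0.643, 0.61, 0.358, -0.294]
contact_force: [0.3, 0.1, -1.4]
opening: 0.0217
```

```bash
python3 rel.py
```

```text
tcp in seat mm [ 0.0217  1.794  10.5306] F face axes [-0.5382  0.06   -1.2919] 0.021729974548579042 15.7167
rot err (tool axes) [-0.0018  0.0017  0.0002]
```

>>> {"api": "drive_tool", "payload": {"moves": [[[0.3,0,0,0,0,0],[0.3,0,0,0,0,0],[0,0,0,0,0,0]]]}}

```text
clock: 15.97
position: [0.5243, 0.0439, 0.1124]
tool_rot: [0.643, 0.61, 0.358, -0.294]
contact_force: [-0.2, -0.2, -0.9]
opening: 0.0222
```

```bash
python3 rel.py
```

```text
tcp in seat mm [0.1549 1.7069 4.6832] F face axes [-0.7249 -0.1452 -0.6481] 0.022164484204338586 15.9667
rot err (tool axes) [-0.0019  0.0019 -0.0002]
```

>>> {"api": "drive_tool", "payload": {"moves": [[[0.3,0,0,0,0,0],[0.3,0,0,0,0,0],[0,0,0,0,0,0]]]}}

```text
clock: 16.22
position: [0.528, 0.0442, 0.1079]
tool_rot: [0.644, 0.61, 0.358, -0.294]
contact_force: [-0.7, 0.2, -0.5]
opening: 0.022
```

```bash
python3 rel.py w11
```

```text
tcp in seat mm [ 0.6193  1.5741 -1.0482] F face axes [-0.8565 -0.1782  0.1433] 0.021800752574845858 16.2667
rot err (tool axes) [-0.0016  0.0022 -0.0011]
```

>>> {"api": "drive_tool", "payload": {"moves": [[[0.3,0,0,0,0,0],[0,0,0,0,0,0]]]}}

```text
clock: 16.43
position: [0.5297, 0.0444, 0.1055]
tool_rot: [0.644, 0.61, 0.358, -0.294]
contact_force: [2.0, 0.6, -1.8]
opening: 0.0217
```

```bash
python3 rel.py
```

```text
tcp in seat mm [ 0.5901  1.6044 -4.1124] F face axes [ 0.6279  0.4095 -2.6597] 0.02174795967648946 16.4333
rot err (tool axes) [-0.0017  0.0023 -0.0012]
```

>>> {"api": "drive_tool", "payload": {"moves": [[[0.3,0,0,0,0,0],[0,0,0,0,0,0]]]}}

```text
clock: 16.6
position: [0.5313, 0.0445, 0.1027]
tool_rot: [0.643, 0.61, 0.358, -0.294]
contact_force: [7.3, 1.9, -7.3]
opening: 0.022
```

```bash
python3 rel.py
```

```text
tcp in seat mm [ 0.3561  1.5825 -7.3557] F face axes [  1.8956   1.1299 -10.233 ] 0.02203982190996131 16.6
rot err (tool axes) [-0.002   0.0023 -0.0009]
```

>>> {"api": "drive_tool", "payload": {"moves": [[[0.3,0,0,0,0,0],[0,0,0,0,0,0]]]}}

```text
clock: 16.77
position: [0.533, 0.0448, 0.1]
tool_rot: [0.643, 0.61, 0.358, -0.294]
contact_force: [10.7, 0.3, -9.3]
opening: 0.0222
```

```bash
python3 rel.py w12
```

```text
tcp in seat mm [  0.2346   1.5918 -10.4961] F face axes [  3.6625  -0.6974 -13.3834] 0.022028502996289185 16.8167
rot err (tool axes) [-0.0022  0.0023 -0.0007]
```

>>> {"api": "drive_tool", "payload": {"moves": [[[0.2,0,0,0,0,0],[0,0,0,0,0,0]]]}}

```text
clock: 16.98
position: [0.5343, 0.0449, 0.0988]
tool_rot: [0.643, 0.61, 0.358, -0.294]
contact_force: [5.8, 0.8, -6.0]
opening: 0.0223
```

```bash
python3 rel.py w13
```

```text
tcp in seat mm [  0.574    1.5644 -12.2052] F face axes [ 1.6684 -0.0558 -7.5296] 0.021901505720422283 17.0333
rot err (tool axes) [-0.0018  0.0023 -0.001 ]
```

View pics/w13.png

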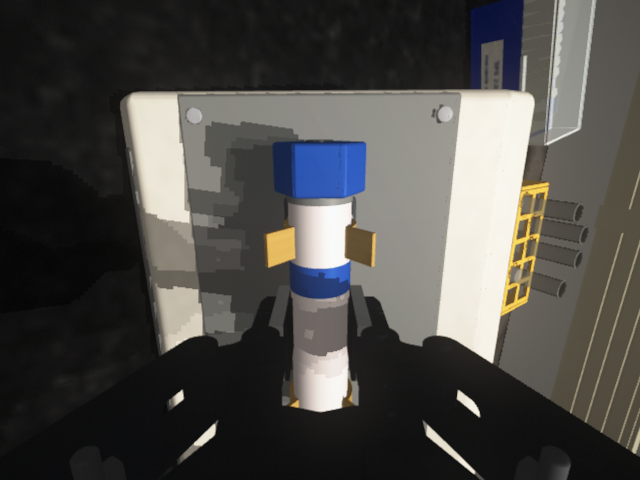

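>>> {"api": "drive_tool", "payload": {"moves": [[[0.15,0,0,0,0,0],[0,0,0,0,0,0]]]}}

```text
clock: 17.2
position: [0.5346, 0.045, 0.0984]
tool_rot: [0.644, 0.609, 0.358, -0.294]
contact_force: [-20.7, -3.7, 19.6]
opening: 0.0221
```

```bash
python3 rel.py
```

```text
tcp in seat mm [  0.6559   1.6433 -12.7606] F face axes [-5.9731 -1.4904 28.0627] 0.022109323484471918 17.2
rot err (tool axes) [-0.0001  0.0015 -0.0002]
```

>>> {"api": "drive_tool", "payload": {"moves": [[[0.15,0,0,0,0,0],[0,0,0,0,0,0]]]}}

```text
clock: 17.37
position: [0.5355, 0.045, 0.098]
tool_rot: [0.644, 0.609, 0.358, -0.293]
contact_force: [-31.5, -5.3, 30.4]
opening: 0.0216
```

```bash
python3 rel.py w14
```

```text
tcp in seat mm [  1.0179   1.6631 -13.6355] F face axes [-8.7304 -2.9653 42.849 ] 0.02187624490070614 17.4167
rot err (tool axes) [ 0.0005  0.0015 -0.001 ]
```

Clear signature: attraction of −13 N after the snap, then a hard stop at +43 N. The tube is home, so I'll release.

>>> {"api": "drive_tool", "payload": {"moves": [[[-0.1,0,0,0,0,0],[0,0,0,0,0,0],[0,0,0,0,0,0],[0,0,0,0,0,0],[0,0,0,0,0,0],[0,0,0,0,0,0]]], "grip": 6.5}}

```text
clock: 17.92
position: [0.5351, 0.0451, 0.0971]
tool_rot: [0.643, 0.61, 0.358, -0.294]
contact_force: [-0.0, -0.2, -0.1]
opening: 0.0647
```

>>> {"api": "drive_tool", "payload": {"moves": [[[-1,0,0,0,0,0],[-1.5,0,0,0,0,0],[-2,0,0,0,0,0],[-2,0,0,0,0,0],[-2,0,0,0,0,0],[-2,0,0,0,0,0],[-1,0,0,0,0,0],[0,0,0,0,0,0],[0,0,0,0,0,0]]]}}

```text
clock: 18.67
position: [0.4697, 0.0382, 0.1919]
tool_rot: [0.644, 0.61, 0.357, -0.293]
contact_force: [0.3, -0.3, -0.1]
opening: 0.0649
```

```bash
python3 rel.py w15;python3 - <<'E'
from h import *
cap('side','s15')
a=load('s15')['img'];cv2.imwrite('pics/s15c.png',cv2.resize(a[180:310,250:420],(785,600),interpolation=cv2.INTER_CUBIC))
E
```

```text
tcp in seat mm [  0.0161   1.932  100.6657] F face axes [0.5686 0.0935 0.1503] 0.06496864111835773 18.7167
rot err (tool axes) [-0.0018  0.0019 -0.0004]
```

View pics/w15.png

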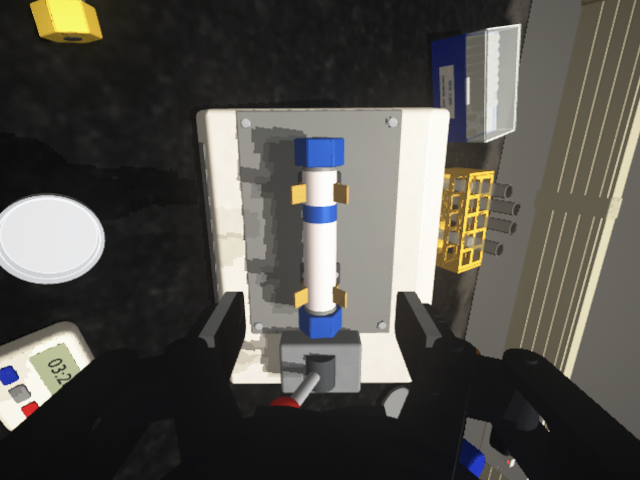

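View pics/s15c.png

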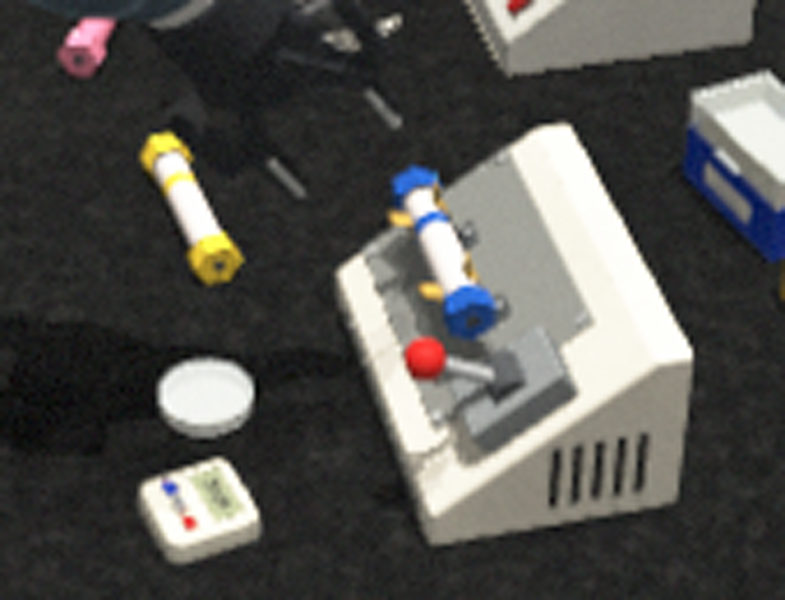

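Run:
```python
from plan import *
w=load('w15');a=w['img'][125:345,250:390];b=load('w1')['img'][125:325,250:390]
cv2.imwrite('pics/z.png',np.hstack([cv2.resize(a,(382,600)),cv2.resize(b,(382,600))]))
X,Y,Z=frame(.105);seat=np.array([.5270,.0425,.1085])
for y in(-.072,-.054,.054,.072): print(y,proj(w,seat+y*Y+.0173*Z),proj(w,seat+y*Y))
for y in(-.038,.038): print(y,proj(w,seat+y*Y+.018*Z))
```

```text
-0.072 [320.2536 340.0791] [320.1848 327.6702]
-0.054 [320.1944 318.3996] [320.1278 307.0774]
0.054 [319.7809 167.1417] [319.7342 164.7872]
0.072 [319.7005 137.7244] [319.6584 137.393 ]
-0.038 [320.1424 298.817 ]
0.038 [319.8515 192.3369]
```

View pics/z.png

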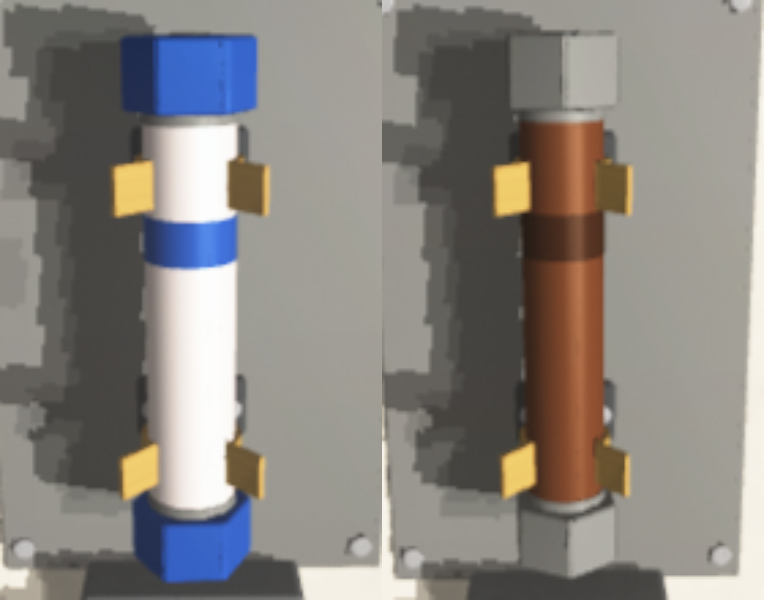

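The fresh tube sits just like the spent one did (clips at the same place on the tube, ends clear, within about 2 mm). Now the lever: push with shut fingers and a vertical tool.

Run:
```python
from plan import *
X,Y,Z=frame(.105);seat=np.array([.5270,.0425,.1085])
for a in(-.5,-.38,.35,.5):print(a,seat-.118*Y-.014*Z+.06*(np.sin(a)*X+np.cos(a)*Z))
y=.105;Rf=rot_from(np.array([0,0,-1.]),np.array([np.cos(y),np.sin(y),0]))
T1=H(Rf,[.425,-.086,.2]);rows(T1,9)
rows(H(Rf,[.425,-.086,.117]),4,T1)
```

```text
-0.5 [ 0.4939 -0.0796  0.1237]
-0.38 [ 0.4974 -0.0793  0.1299]
0.35 [ 0.532  -0.0756  0.155 ]
0.5 [ 0.5408 -0.0747  0.1567]
n 9 row [-0.3146 -0.5694  1.3246 -0.0003  0.0001 -0.0678]
[[ 0.4641  0.0246  0.1898]
 [ 0.459   0.0108  0.1895]
 [ 0.4539 -0.0031  0.1897]
 [ 0.4489 -0.0169  0.1904]
 [ 0.4439 -0.0308  0.1915]
 [ 0.4389 -0.0446  0.193 ]
 [ 0.4341 -0.0584  0.1949]
 [ 0.4295 -0.0722  0.1972]
 [ 0.425  -0.086   0.2   ]]
n 4 row [2.075 0.    0.    0.    0.    0.   ]
[[ 0.425  -0.086   0.1793]
 [ 0.425  -0.086   0.1585]
 [ 0.425  -0.086   0.1378]
 [ 0.425  -0.086   0.117 ]]
```

>>> {"api": "drive_tool", "payload": {"moves": [[[-0.31,-0.57,1.32,0,0,-0.068],[-0.31,-0.57,1.32,0,0,-0.068],[-0.31,-0.57,1.32,0,0,-0.068],[-0.31,-0.57,1.32,0,0,-0.068],[-0.31,-0.57,1.32,0,0,-0.068],[-0.31,-0.57,1.32,0,0,-0.068],[-0.31,-0.57,1.32,0,0,-0.068],[-0.31,-0.57,1.32,0,0,-0.068],[-0.31,-0.57,1.32,0,0,-0.068],[0,0,0,0,0,0]]], "grip": 0}}

```text
clock: 19.6
position: [0.4262, -0.0872, 0.2001]
tool_rot: [0.524, 0.473, 0.525, -0.475]
contact_force: [0.1, 1.2, -0.0]
opening: 0.0
```

>>> {"api": "drive_tool", "payload": {"moves": [[[2.07,0,0,0,0,0],[2.07,0,0,0,0,0],[2.07,0,0,0,0,0],[2.07,0,0,0,0,0],[0,0,0,0,0,0],[0,0,0,0,0,0]]]}}

```text
clock: 20.1
position: [0.424, -0.0847, 0.1163]
tool_rot: [0.524, 0.473, 0.526, -0.474]
contact_force: [0.7, 0.3, 0.2]
opening: 0.0001
```

Run:
```python
from plan import *
cap('wrist','w16');cap('side','s16');p,Rm=tool();print(p,Rm,st()['opening'],st()['contact_force'],st()['clock'])
a=load('s16')['img'];cv2.imwrite('pics/s16c.png',cv2.resize(a[180:310,250:420],(785,600),interpolation=cv2.INTER_CUBIC))
print(Rm.T@(np.array([.494,-.0796,.1237])-p)*100)
```

```text
[ 0.4258 -0.0857  0.1187] [[ 0.0013  0.9947  0.1026]
 [-0.0011  0.1027 -0.9947]
 [-1.      0.0012  0.0012]] -0.000641084359553809 [-0.1608  0.3386  0.5588] 20.2
[-0.4952  6.8521  0.0948]
```

View pics/w16.png

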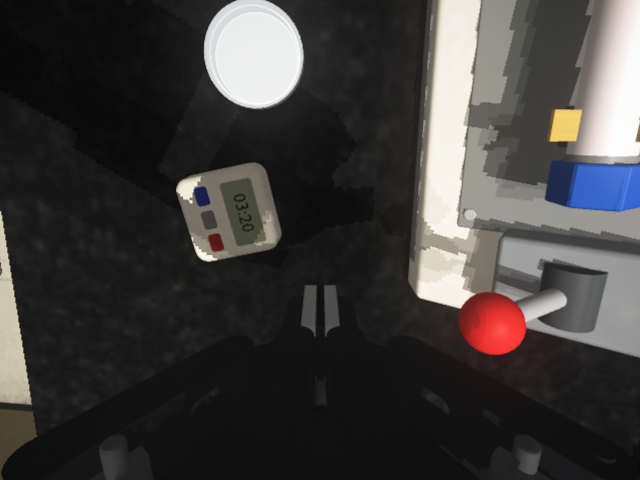

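View pics/s16c.png

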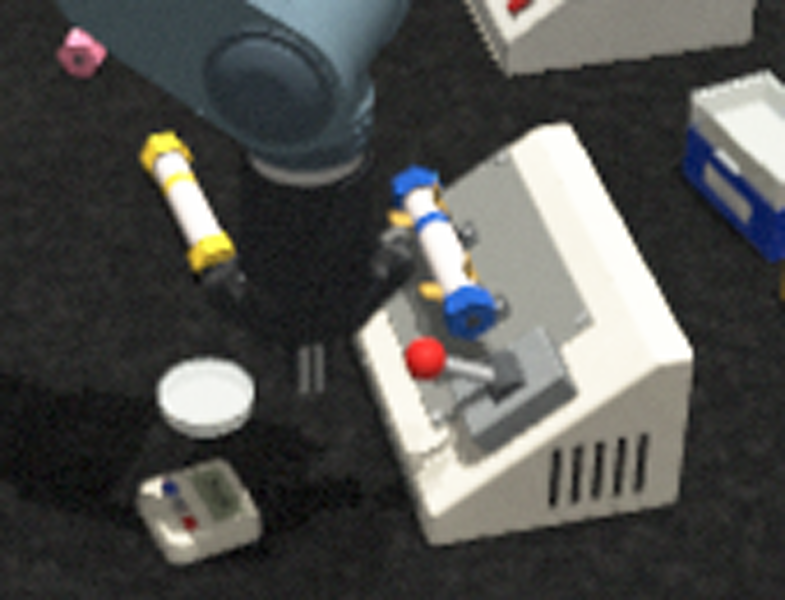

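The wrist view shows the ball at (492,323) and the shut pads at (320,310). The ball is 6.9 cm along tool y. I'll close in, then follow the ball's arc.

>>> {"api": "drive_tool", "payload": {"moves": [[[0,1,0,0,0,0],[0,1,0,0,0,0],[0,1,0,0,0,0],[0,0.7,0,0,0,0],[0,0,0,0,0,0],[0,0,0,0,0,0]]]}}

```text
clock: 20.7
position: [0.4623, -0.0819, 0.1182]
tool_rot: [0.525, 0.473, 0.525, -0.474]
contact_force: [-0.5, 0.1, -0.5]
opening: -0.0001
```

Run:
```python
from plan import *
cap('wrist','w17');p,Rm=tool();print(p,st()['contact_force'])
```

```text
[ 0.4619 -0.0818  0.118 ] [-0.7093 -0.0416  0.7146]
```

View pics/w17.png

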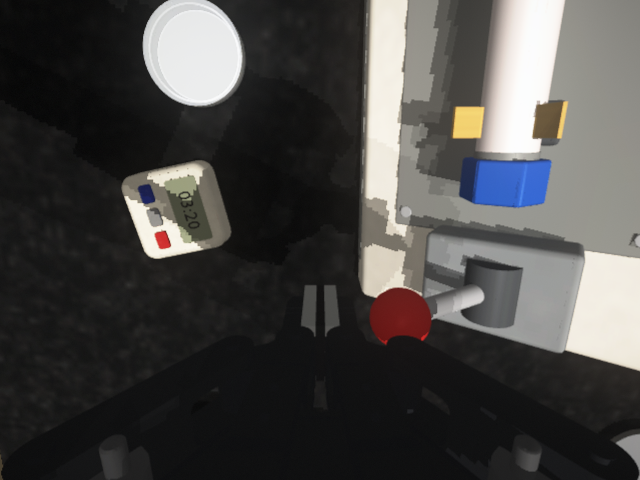

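>>> {"api": "drive_tool", "payload": {"moves": [[[0,0.7,0,0,0,0],[0,0.5,0,0,0,0],[-0.2,0.2,0,0,0,0],[-0.5,0.32,0,0,0,0],[-0.5,0.32,0,0,0,0],[-0.4,0.41,0,0,0,0],[-0.4,0.41,0,0,0,0],[0,0,0,0,0,0]]]}}

```text
clock: 21.42
position: [0.488, -0.0791, 0.1396]
tool_rot: [0.523, 0.471, 0.528, -0.476]
contact_force: [-21.9, 1.3, 21.1]
opening: 0.0002
```

Run:
```python
from plan import *
cap('wrist','w18');p,Rm=tool();print(p,st()['contact_force'])
```

```text
[ 0.4879 -0.0791  0.1395] [-21.0186   1.3439  23.1684]
```

View pics/w18.png

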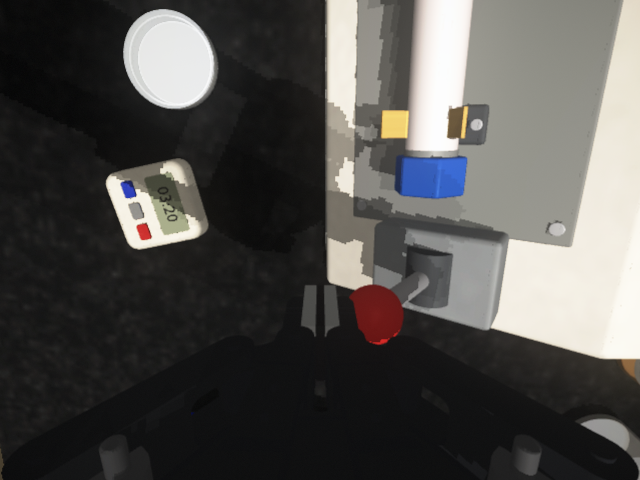

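The force is 31 N at 45°, so the ball is caught under the finger linkage. I'll back off, tilt the tool towards the face normal, and push with the fingertips.

>>> {"api": "drive_tool", "payload": {"moves": [[[-0.3,-0.7,0,0,0,0],[-0.3,-0.7,0,0,0,0],[0,-0.6,0,0,0,0],[0,0,0,0,0,0.08],[0,0,0,0,0,0.08],[0,0,0,0,0,0.08],[0,0,0,0,0,0.08],[0,0,0,0,0,0.08],[0,0,0,0,0,0.08],[0,0,0,0,0,0]]]}}

```text
clock: 22.3
position: [0.4679, -0.0804, 0.1416]
tool_rot: [0.622, 0.585, 0.397, -0.336]
contact_force: [-0.5, -0.3, 0.2]
opening: -0.0001
```

```bash
cat > ball.py <<'E'
from plan import *
import sys
w=cap('wrist',sys.argv[1]);s=cap('side',sys.argv[1]+'s')
p,Rm=tool();print(p,st()['contact_force'],st()['joint_positions'],st()['clock'])
X,Y,Z=frame(.105);seat=np.array([.5270,.0425,.1085])
print('tcp seat',(p-seat)@np.c_[X,Y,Z]*1000)
r=max(blobs(s['img'],[0,180,90],[5,255,255],(325,225,375,275)),key=lambda q:q[1][4]);print(r)
# ball from side ray: intersect with plane y(seat)=-118mm
o,d=ray(s,r[0]);q=o+d*((-.118-(o-seat)@Y)/(d@Y));f=(q-seat)@np.c_[X,Y,Z];print('ball',q,f*1000,'angle',np.arctan2(f[0],f[2]+.014)+.5,'r',np.hypot(f[0],f[2]+.014))
print('ball in tool cm',Rm.T@(q-p)*100)
a=s['img'];cv2.imwrite('pics/'+sys.argv[1]+'sc.png',cv2.resize(a[180:310,250:420],(785,600),interpolation=cv2.INTER_CUBIC))
E
python3 ball.py w19
```

```text
[ 0.47   -0.0812  0.1436] [ 0.8061 -0.0365  0.7798] [-0.5699 -0.3399  2.3462  0.4124  0.7933 -0.9123] 22.4
tcp seat [ -36.9417 -117.0408   68.7464]
(array([346.6727, 251.5636]), array([343, 248,   8,   8,  55], dtype=int32))
ball [ 0.509  -0.0781  0.1413] [  -6.1934 -118.       44.3978] angle 0.39433982113944605 r 0.05872525991104123
ball in tool cm [2.0064 3.3704 0.0815]
```

View pics/w19.png

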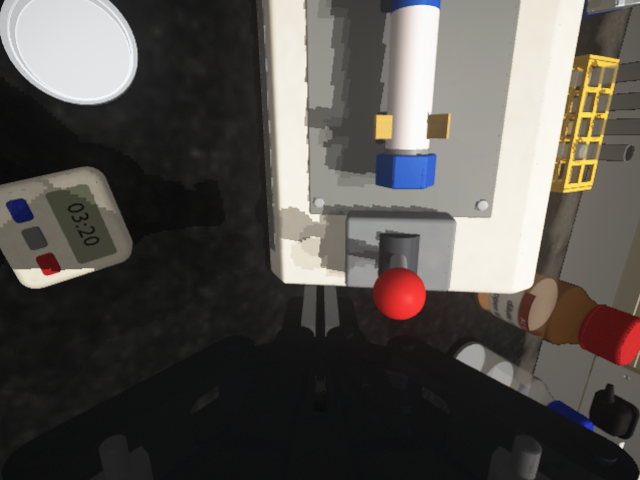

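View pics/w19sc.png

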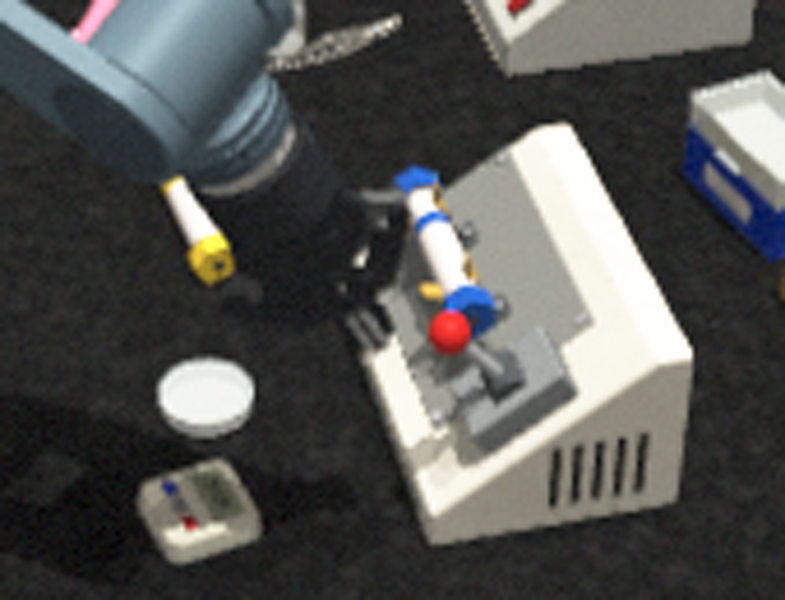

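The lever is already at about 0.39 rad (ball at (450,332) in the side crop). I'll go 2.6 cm deeper and push along tool y.

>>> {"api": "drive_tool", "payload": {"moves": [[[1,0,0,0,0,0],[1,0,0,0,0,0],[0.6,0,0,0,0,0],[0,0.5,0,0,0,0],[0,0.5,0,0,0,0],[0,0.5,0,0,0,0],[0,0.5,0,0,0,0],[0,0,0,0,0,0]]]}}

```text
clock: 23.07
position: [0.5014, -0.0782, 0.1314]
tool_rot: [0.623, 0.585, 0.397, -0.335]
contact_force: [0.8, -0.5, -0.3]
opening: 0.0001
```

>>> {"api": "drive_tool", "payload": {"moves": [[[0,0.5,0,0,0,0],[0,0.5,0,0,0,0],[0,0.5,0,0,0,0],[0,0.5,0,0,0,0],[0,0,0,0,0,0]]]}}

```text
clock: 23.48
position: [0.5188, -0.0763, 0.1401]
tool_rot: [0.623, 0.585, 0.397, -0.335]
contact_force: [0.0, -0.5, -0.1]
opening: 0.0001
```

```bash
python3 ball.py w20
```

```text
[ 0.5181 -0.0762  0.1395] [-0.9835  0.4229 -0.26  ] [-0.4936 -0.1901  2.2397  0.4007  0.7251 -0.849 ] 23.5833
tcp seat [   0.308  -117.1209   37.6054]
(array([356.4898, 246.7551]), array([353, 243,   8,   8,  49], dtype=int32))
ball [ 0.5367 -0.0751  0.1534] [  23.5237 -118.       38.3256] angle 0.9224906030325847 r 0.057370125758634365
ball in tool cm [-0.3735  2.2926  0.0847]
```

>>> {"api": "drive_tool", "payload": {"moves": [[[0,0.4,0,0,0,0],[0,0.3,0,0,0,0],[0,0,0,0,0,0]]]}}

```text
clock: 23.83
position: [0.5229, -0.0754, 0.1414]
tool_rot: [0.622, 0.584, 0.399, -0.336]
contact_force: [-8.1, -2.7, 2.0]
opening: 0.0004
```

```bash
python3 ball.py w21
```

```text
[ 0.5228 -0.0754  0.1415] [-7.3488 -0.9993  1.6329] [-0.4855 -0.1791  2.2254  0.3922  0.7288 -0.835 ] 23.9333
tcp seat [   5.397  -116.804    36.4528]
(array([357.7647, 246.3137]), array([354, 243,   8,   8,  51], dtype=int32))
ball [ 0.5403 -0.0748  0.1543] [  27.0151 -118.       36.9754] angle 0.9873309369693533 r 0.05769148603271458
ball in tool cm [-0.3414  2.1355  0.1169]
```

The lever is on its stop (8 N, about 0.99 rad). I'll back off and check everything.

>>> {"api": "drive_tool", "payload": {"moves": [[[0,-0.7,0,0,0,0],[0,-0.7,0,0,0,0],[-1,-0.7,0,0,0,0],[-2,0,0,0,0,0],[-2,0,0,0,0,0],[-2,0,0,0,0,0],[-2,0,0,0,0,0],[-1,0,0,0,0,0],[0,0,0,0,0,0],[0,0,0,0,0,0]]]}}

```text
clock: 24.77
position: [0.4595, -0.0823, 0.2218]
tool_rot: [0.623, 0.585, 0.396, -0.335]
contact_force: [0.2, 0.8, -0.1]
opening: -0.0002
```

```bash
python3 ball.py w22
python3 - <<'E'
from h import *
cap('top','t22')
E
```

```text
[ 0.4591 -0.0818  0.2203] [-0.1756  0.254   0.3041] [-0.5899 -0.4995  2.3038  0.3601  0.9883 -0.8387] 24.8667
tcp seat [  -1.8528 -116.4955  137.8013]
(array([357.7647, 246.2941]), array([354, 243,   8,   8,  51], dtype=int32))
ball [ 0.5403 -0.0748  0.1544] [  27.0537 -118.       37.0357] angle 0.9874310872373957 r 0.05776285707925998
ball in tool cm [9.6073 4.1949 0.1327]
```

View pics/w22.png

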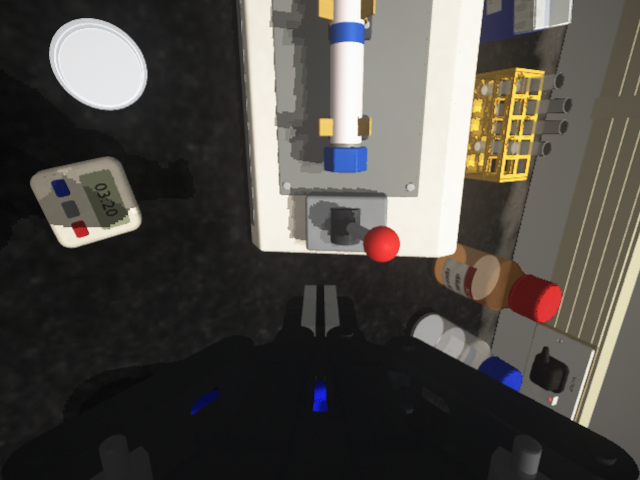

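View pics/w22s.png

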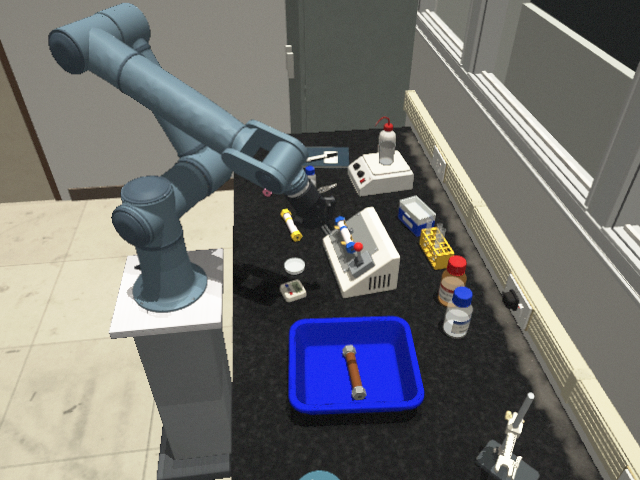

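View pics/w22sc.png

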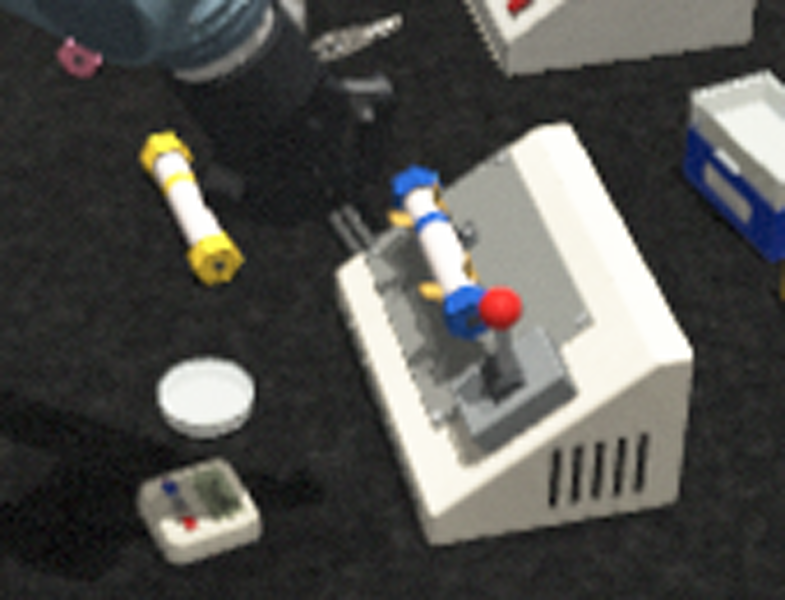

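The lever ball now leans up the slope at (500,308) in the crop. The fresh tube is unchanged in both clips, the spent one is in the tray at (354,372), the bystanders haven't moved, and the robot is clear of everything.

```bash
python3 -c "
from plant import manip
print(manip.job_done())"
```

```text
the job is handed in; nothing more can be done
None
```

The cartridge is changed and the job is handed in at about 25 s of the 64 s; no verdict was reported.

- **Spent cartridge:** pulled straight out of the clips and lowered to about 5 mm above the tray floor before release. The last side view shows it lying in the tray.
- **Fresh cartridge:** pushed in along the face normal. The clips pulled it in with about 13 N, then it hit a hard stop at 43 N. In the wrist picture it sits in both clips as the spent one did, within about 2 mm.
- **Lever:** my first push, with the tool vertical, caught the ball under the finger linkage. It read about 31 N and moved the lever only part-way, to about 0.39 rad. I backed off, tilted the tool and pushed it to its stop (8 N). The last measurement after backing off is about 0.99 rad.
- **Last checks:** the yellow-ended cartridge, petri dish and timer look unmoved in the side view. I saved a final top view but did not look at it, and I made no separate check of the bottle. The arm stands clear of everything, with contact force near zero. No check failed or disagreed.

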